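Bolt up the drying press with a drift pin

ROBOT

A 7-joint arm with a two-finger parallel gripper is mounted at the origin on the work surface. World frame = base frame: x ahead of the robot, y to its left, z up, the work surface at z = 0. Lengths are in m, angles in rad, forces in N, time in s.
With the tool pointing down it reaches from about 0.4 to 0.85 m from the base axis. Payload 10.4 kg.
Tool frame: the origin (TCP) lies midway between the tips of the shut fingers; the grasp point (between the pads) lies 19 mm behind it (manip.grasp_offset is the distance from the TCP to the grasp point, in m); z points along the fingers, y is the line along which they close (so a half turn about z gives the same grasp; the last joint's range is limited). The gripper opens to 85 mm and grips with 20 to 120 N. Pads are 22 mm wide; open, the fingers measure 114 mm over their backs; the gripper's body (76 mm by 85 mm) begins 54 mm behind the grasp point. The pads swing forward as they close: fully open they stand 13 mm farther back than shut.
Start: joints at [1.185, 0.332, -0.065, 1.46, 0.022, 1.35, -0.088], TCP at [0.222, -0.584, 0.231] pointing down, gripper open.
Joint ranges: [-2.6, 2.6], [-0.5, 2.12], [-1.47, 1.34], [0.16, 2.42], [-1.27, 4.41], [0.06, 2.06], [-2.6, 2.6]. Speed limits (rad/s): [2.22, 2.22, 2.79, 2.79, 3.14, 3.14, 3.14].

INTERFACE

Orientations are given as a unit quaternion [x, y, z, w].
In Python, from workcell import manip, camrig, readout, job gives the robot as it stands (manip), with the cameras (camrig), the readings (readout) and the job (job).
- The arm moves only by the tool shift_gripper, called after "Call:" as a command line: name --argument value ..., lists and objects as JSON in quotes. Schema: {"type":"object","properties":{"plan":{"type":"array","items":{"type":"array","prefixItems":[{"type":"array","items":{"type":"number"},"minItems":3,"maxItems":3},{"type":"array","items":{"type":"number"},"minItems":3,"maxItems":3},{"type":"number"}],"minItems":3,"maxItems":3},"minItems":1,"maxItems":20},"squeeze":{"type":"number"},"only":{"type":"string"},"quiet":{"type":"boolean"},"lines":{"type":"string"}},"required":["plan"],"additionalProperties":false}. plan is a list of rows, 1 to 20 of them, each written [[rx, ry, rz], [dx, dy, dz], opening]: a rotation vector rx, ry, rz in rad, then dx, dy, dz in m, then the opening from 0.0 (shut) to 1.0 (fully open); each row is the pose to reach, as a shift and turn from the pose commanded when the call began, along the tool's axes at that moment; what a row does not reach only later rows make up. A row lasts 1/8 s, in which the tool goes at most 0.0625 m and 0.188 rad, less where a joint would pass 70% of its speed; a pose out of reach is approached as far as the arm can. The fingers move at their own pace and stop on an object; squeeze is the grip in N (left out, the last holds). Time passes only in rows, so rows that do not move let the fingers close. The tool returns the time, the measured TCP pose, the force, the opening and the grip force at its end. only (a regular expression) keeps the lines of the reply that match it, lines (a string "A,B") keeps lines A to B, and quiet returns only ok. Input that does not fit is refused with a message, and nothing moves.
- readout.get_obs(): the state, without advancing time (a new reading comes with each control period).
- camrig.camera(name): name is "scene" or "top" or "wrist"; returns the picture (420x560x3 uint8, blue, green, red); there is no depth.
- camrig.calibration(name): a dict with "fx", "fy", "cx", "cy" (pixels), "world_from_camera" (4x4, takes a point from camera to world coordinates); the wrist camera has in their place "tool_from_camera" (4x4, takes a point from camera to tool coordinates, whose origin is the TCP and whose axes are the flange's). Camera axes: x right, y up, looking along -z (the intrinsics and any distortion apply to the point x, -y, -z); pixel columns grow to the right and rows downward; lengths in m; the calibration is good to about 2 mm. A picture is of the moment at which its call begins: read the wrist's pose just before it. calibration takes no time and is no camera call.
- job.hand_in(): hands the job in; it is judged then, once.
The state is a dict: "clock": time; "joint_pos": joint angles; "joint_velocities": joint speeds; "tau": joint torques, N m; "position": TCP position; "ee_rot": TCP orientation; "ft_force": force on the tool from outside, world axes, zero at the start; "torque": the same for the moment, N m; "grip_width": opening from 0.0 (shut) to 1.0 (fully open); "grasp_force": force on a finger pad.
Only numpy, scipy, OpenCV 4.12 (cv2) and the standard library are available. Lean on these libraries where they do the work, as an engineer would, in place of code of your own. Each camera call takes 0.05 s, during which the arm holds its last target. There are 200 camera calls.

TASK

The top board of the paper drying press hangs on its one fitted bolt and has swung out of line with the base. Take the pointed drift pin from the sloping rack and push it fully home through the hole diagonally opposite the fitted bolt to bring the holes into line; only after that fit the two blunt bolts fully home, one in each of the other two holes. Leave the pin and both bolts in place with their collars flush on the board, and do not disturb the brush pot, the paint jar or the ink bottle.

Things in the scene. Friction and masses are not known exactly. Their poses are not given: they have to be found in the camera images.
- press: Fixed dark wooden press base: block 190 (x) by 150 (y) by 56 mm high, origin at the centre of its underside, z up. One steel bolt is already fitted and fixed at its corner (-72, -52) mm: shank 21 mm across, round head 38 mm across reaching 89 mm above the table. Three blind upright holes are open near the other corners: (72, 52), (72, -52) and (-72, 52) mm.
- board: Loose plywood board 190 by 150 by 18 mm, 0.45 kg, lying on the base (top at 74 mm), one corner hole round the fitted bolt. Origin: that hole's centre, underside; x along 190, y along 150 mm, z up. Other 22 mm holes at (144, 104), (144, 0), (0, 104) mm. Starts swung 2 to 4 degrees about the fitted bolt, sliding freely by hand; in line, its axes are parallel to the base's.
- press_hole_pin (a point): Base block of the press: centre of the mouth, at the block's top face, of the hole across the diagonal from the fitted bolt, for the drift pin; 22 mm across, 51 mm deep, blind, upright.
- board_hole_pin (a point): Loose top board: centre of the mouth, at the board's top face, of the hole across the diagonal from the fitted bolt, for the drift pin; 22 mm across, through the board's 18 mm.
- press_hole_far (a point): Base block of the press: centre of the mouth, at the block's top face, of the hole that shares the edge along y = -52 mm with the fitted bolt, for a bolt; 22 mm across, 51 mm deep, blind, upright.
- board_hole_far (a point): Loose top board: centre of the mouth, at the board's top face, of the hole that shares the edge along y = -52 mm with the fitted bolt, for a bolt; 22 mm across, through the board's 18 mm.
- press_hole_near (a point): Base block of the press: centre of the mouth, at the block's top face, of the hole that shares the edge along x = -72 mm with the fitted bolt, for a bolt; 22 mm across, 51 mm deep, blind, upright.
- board_hole_near (a point): Loose top board: centre of the mouth, at the board's top face, of the hole that shares the edge along x = -72 mm with the fitted bolt, for a bolt; 22 mm across, through the board's 18 mm.
- rack: Fixed light wooden rack, 210 mm wide (y): block tilted 30 degrees, its bores leaning to the robot side (-x). Origin on the table; three bores 24 mm across, 72 mm deep at y = -75, 0, 75 mm, mouths at x = -19, z = 95 mm, outward direction (-0.5, 0, 0.866) in its frame. They hold pin and bolts in any order, collars on the sloping face, leaning 30 degrees.
- drift_pin: Steel drift pin, 119 mm long, about 0.25 kg: tapered point, 6 mm across at the tip 66 mm below the collar's underside, widening to 21 mm at 28 mm below, then straight; under 15 N drives it in; above, a round collar 34 mm across, 8 mm thick, then a round handle 26 mm across, 45 mm long (end 53 mm above the collar's underside). Origin on its axis at the collar's underside, z axis towards the handle.
- bolt_a: Steel bolt, one of two alike, 101 mm long, about 0.22 kg: straight blunt shank 19 mm across to 48 mm below the collar's underside, 3 mm chamfer at its end; above, a round collar 34 mm across, 8 mm thick, then a round handle 26 mm across, 45 mm long (end 53 mm above the collar's underside). Origin on its axis at the collar's underside, z axis towards the handle.
- bolt_b: The other bolt, the same as bolt_a. Either bolt may go into either of the two bolt holes.
- brush_pot: Bystander: white pot 68 mm across and 95 mm high with upright brushes in it up to 155 mm high, standing between press and rack. Origin at the centre of its underside.
- paint_jar: Bystander: glass jar with a steel cap, 66 mm across, 70 mm high, beyond the press. Origin at the centre of its underside.
- ink_bottle: Bystander: green glass bottle, 56 mm across, 90 mm high, beyond the rack. Origin at the centre of its underside.

How it is judged:
On the way, in this order (a step that is already met when the one before it is completed fails the run):
1. the drift pin is fully home through board and base, with the board in line (distance between drift_pin and board_hole_pin below 0.005 m and horizontal distance between drift_pin and press_hole_pin below 0.0035 m and angle between the z axis of drift_pin and the z axis of press, either way round below 0.06 rad and angle between the x axis of board and the x axis of press, either way round below 0.02 rad and angle between board's own z axis and vertical below 0.02 rad and z of board in the frame of press below 0.059 m), for 0.2 s.
2. both bolts are fully home in the other two holes while the pin stays in (distance between drift_pin and board_hole_pin below 0.005 m and horizontal distance between drift_pin and press_hole_pin below 0.0035 m and angle between the z axis of drift_pin and the z axis of press, either way round below 0.06 rad and (((distance between bolt_a and board_hole_far below 0.005 m and horizontal distance between bolt_a and press_hole_far below 0.0035 m and angle between the z axis of bolt_a and the z axis of press, either way round below 0.06 rad) and (distance between bolt_b and board_hole_near below 0.005 m and horizontal distance between bolt_b and press_hole_near below 0.0035 m and angle between the z axis of bolt_b and the z axis of press, either way round below 0.06 rad)) or ((distance between bolt_a and board_hole_near below 0.005 m and horizontal distance between bolt_a and press_hole_near below 0.0035 m and angle between the z axis of bolt_a and the z axis of press, either way round below 0.06 rad) and (distance between bolt_b and board_hole_far below 0.005 m and horizontal distance between bolt_b and press_hole_far below 0.0035 m and angle between the z axis of bolt_b and the z axis of press, either way round below 0.06 rad)))), for 0.2 s.
At the end, for the whole second after the job is handed in: The board lies flat on the base within 0.02 rad of parallel to it; the drift pin in the diagonal hole and one bolt in each of the other two holes are upright within 0.06 rad, with the collar's underside within 5 mm of the board's hole mouth and within 3.5 mm sideways of the base's hole; all at rest (all of step 2 and angle between the x axis of board and the x axis of press, either way round below 0.02 rad and angle between board's own z axis and vertical below 0.02 rad and z of board in the frame of press below 0.059 m and linear speed of each of board, drift_pin, bolt_a, bolt_b below 0.02 m/s); the robot touches nothing.
It fails at once if the brush pot is shifted by more than 25 mm or tipped (distance of brush_pot from where it was at the start of the episode above 0.025 m or angle between brush_pot's own z axis and vertical above 0.35 rad).
It fails at once if the paint jar is shifted by more than 25 mm or tipped (distance of paint_jar from where it was at the start of the episode above 0.025 m or angle between paint_jar's own z axis and vertical above 0.35 rad).
It fails at once if the ink bottle is shifted by more than 25 mm or tipped (distance of ink_bottle from where it was at the start of the episode above 0.025 m or angle between ink_bottle's own z axis and vertical above 0.35 rad).
It fails at once if a bolt is put into the press before the drift pin is home (distance between drift_pin and board_hole_pin above 0.04 m and (distance between bolt_a and press_hole_far below 0.02 m or distance between bolt_a and press_hole_near below 0.02 m or distance between bolt_a and press_hole_pin below 0.02 m or distance between bolt_b and press_hole_far below 0.02 m or distance between bolt_b and press_hole_near below 0.02 m or distance between bolt_b and press_hole_pin below 0.02 m)).
It also fails if it takes over 72 s, if anything falls off the work surface, if the arm or the gripper's body presses on something with over 40 N, if the wrist force passes 120 N, or if a joint passes its speed limit or range.

## Working session

There is one attempt and no reset: what is moved stays moved. The work goes in short steps, Python scripts to look and compute and a tool call to move; the robot and the scene stay as the last step left them, time stands still between calls to the robot, and variables do not carry over. Pictures are saved under pics/ and viewed, at most 10 in all, crops included, and the job is handed in when it is done.

```bash
ls; mkdir -p pics
```

Run:
```python
from workcell import manip, camrig, readout, job
import cv2,numpy as np
np.set_printoptions(precision=4,suppress=True)
for n in ("scene","top"):
    cv2.imwrite(f"pics/{n}0.png",camrig.camera(n)); print(camrig.calibration(n))
print(camrig.calibration("wrist"),manip.grasp_offset); print(readout.get_obs())
```

```text
pics
workcell.py
{'fx': 394.7185650780776, 'fy': 394.7185650780776, 'cx': 276.8506506093509, 'cy': 207.1590629297269, 'world_from_camera': array([[ 0.6817, -0.4366,  0.5871,  1.1544],
       [ 0.7316,  0.4022, -0.5504, -0.5514],
       [ 0.0042,  0.8047,  0.5936,  0.6536],
       [ 0.    ,  0.    ,  0.    ,  1.    ]])}
{'fx': 493.2250115488727, 'fy': 493.2250115488727, 'cx': 280.115677530405, 'cy': 209.26184134123727, 'world_from_camera': array([[ 0.0171,  0.9993, -0.0334,  0.5322],
       [-0.9998,  0.0175,  0.01  ,  0.0159],
       [ 0.0106,  0.0332,  0.9994,  1.0553],
       [ 0.    ,  0.    ,  0.    ,  1.    ]])}
{'fx': 296.2815971415903, 'fy': 296.2815971415903, 'cx': 281.11826278045334, 'cy': 212.1796853484149, 'tool_from_camera': array([[-0.0006,  0.9598,  0.2807,  0.0722],
       [ 1.    ,  0.0005,  0.0005,  0.001 ],
       [ 0.0003,  0.2807, -0.9598, -0.1433],
       [ 0.    ,  0.    ,  0.    ,  1.    ]])} 0.0187
{'clock': 0.1, 'joint_pos': array([ 1.1854,  0.3328, -0.0647,  1.4609,  0.0216,  1.3499, -0.0885]), 'joint_velocities': array([ 0.0011, -0.0022, -0.0009, -0.0008, -0.0021,  0.0022, -0.0007]), 'tau': array([  0.0012, -62.6746,   0.049 , -39.2432,   0.0164,   0.007 ,
        -0.    ]), 'position': array([ 0.2217, -0.584 ,  0.2306]), 'ee_rot': array([ 0.9836,  0.1804, -0.0001, -0.0006]), 'ft_force': array([-0.3535, -0.203 ,  0.4272]), 'torque': array([-0.0257, -0.0558, -0.0543]), 'grasp_force': 0.0, 'grip_width': 0.9985386279080709}
```

View pics/scene0.png

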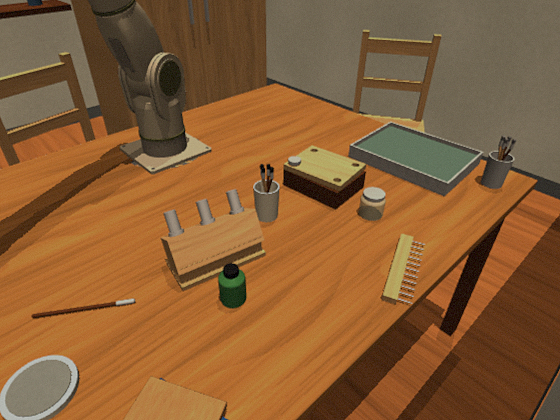

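View pics/top0.png

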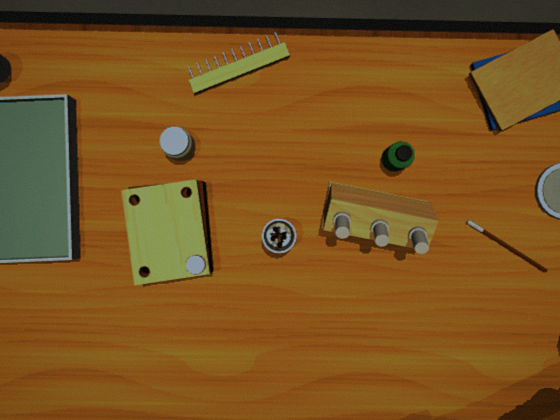

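The scene view shows the rack with three similar handles, the press left of the pot. In the top view the fitted bolt head is at (196,265), the board holes are at (134,200) pin, (186,192) far and (144,272) near, the handle ends are around (342,218), (379,226) and (419,234), and the pot is at (279,236). I'll write helpers and look with the wrist camera.

Create h.py:
```python
from workcell import manip, camrig, readout, job
import numpy as np, cv2
from scipy.spatial.transform import Rotation as R
np.set_printoptions(precision=4,suppress=True)
def T(p,q):
    M=np.eye(4); M[:3,:3]=R.from_quat(q).as_matrix(); M[:3,3]=p; return M
def pose():
    o=readout.get_obs(); return T(o["position"],o["ee_rot"])
def cam(n,tool=None):
    c=camrig.calibration(n)
    W=c["world_from_camera"] if n!="wrist" else tool@c["tool_from_camera"]
    return np.array(W),np.array([[c["fx"],0,c["cx"]],[0,c["fy"],c["cy"]],[0,0,1]])
def ray(C,uv):
    W,K=C; d=np.linalg.inv(K)@[uv[0],uv[1],1]; d=W[:3,:3]@[d[0],-d[1],-d[2]]
    return W[:3,3],d/np.linalg.norm(d)
def atz(C,uv,z):
    o,d=ray(C,uv); return o+d*(z-o[2])/d[2]
def tri(L):
    A=0;b=0;rs=[ray(C,uv) for C,uv in L]
    for o,d in rs: P=np.eye(3)-np.outer(d,d); A=A+P; b=b+P@o
    p=np.linalg.solve(A,b); return p,[np.linalg.norm(np.cross(p-o,d)) for o,d in rs]
def proj(C,p):
    W,K=C; q=np.linalg.inv(W)@np.append(p,1); q=K@[q[0],-q[1],-q[2]]; return q[:2]/q[2]
def down(yaw,tilt=0): # tool z along (sin tilt*cos yaw.., -cos tilt); tool x = toward yaw direction at tilt 0
    z=np.array([np.sin(tilt)*np.cos(yaw),np.sin(tilt)*np.sin(yaw),-np.cos(tilt)])
    x=np.array([np.cos(tilt)*np.cos(yaw),np.cos(tilt)*np.sin(yaw),np.sin(tilt)]); return np.c_[x,np.cross(z,x),z]
def rel(cur,p,Rm): # row numbers to reach TCP p, rotation Rm from cur
    d=cur[:3,:3].T@(np.array(p)-cur[:3,3]); r=R.from_matrix(cur[:3,:3].T@Rm).as_rotvec()
    return np.r_[r,d].round(4)
def snap(name):
    t=pose(); im=camrig.camera("wrist"); cv2.imwrite(f"pics/{name}.png",im); np.save(f"pics/{name}.npy",t); return im
```

Run:
```python
from h import *
C=cam("top");S=cam("scene")
for n,uv,z in [("bolt",(196,265),.089),("pinh",(134,200),.074),("far",(186,192),.074),("near",(144,272),.074),("h1",(342,218),.14),("h2",(379,226),.14),("h3",(419,234),.14),("pot",(279,236),.1)]: print(n,atz(C,uv,z))
for a,b in [((342,218),(232,191)),((379,226),(202,201)),((419,234),(171,212)),((196,265),(294,161))]: print(tri([(C,a),(S,b)]))
# where to look from
cur=pose(); print(cur)
```

```text
bolt [0.4528 0.1683 0.089 ]
pinh [0.5782 0.2965 0.074 ]
far [0.596  0.1938 0.074 ]
near [0.4361 0.273  0.074 ]
h1 [ 0.5485 -0.1085  0.14  ]
h2 [ 0.5348 -0.1776  0.14  ]
h3 [ 0.5212 -0.2523  0.14  ]
pot [0.5123 0.0076 0.1   ]
(array([ 0.5447, -0.112 ,  0.1486]), [np.float64(0.005857460896362973), np.float64(0.005857460896362917)])
(array([ 0.5304, -0.1823,  0.1468]), [np.float64(0.007429275094583814), np.float64(0.007429275094583846)])
(array([ 0.5183, -0.255 ,  0.1468]), [np.float64(0.005443598812043205), np.float64(0.005443598812043237)])
(array([0.4533, 0.1712, 0.0792]), [np.float64(0.0017660179290802493), np.float64(0.0017660179290803306)])
[[ 0.9349  0.3549 -0.0005  0.2217]
 [ 0.3549 -0.9349  0.0012 -0.584 ]
 [-0.0001 -0.0013 -1.      0.2306]
 [ 0.      0.      0.      1.    ]]
```

Run:
```python
from h import *
y=np.deg2rad(-10.7)
print(rel(pose(),[.50,-.17,.29],down(y)))
```

```text
[-0.0013  0.0004  0.5496  0.4071 -0.2883 -0.0591]
```

Call:
shift_gripper --plan '[[[0,0,0.1],[0.05,-0.035,-0.03],1],[[0,0,0.2],[0.1,-0.07,-0.06],1],[[0,0,0.3],[0.15,-0.106,-0.06],1],[[0,0,0.4],[0.2,-0.142,-0.06],1],[[0,0,0.5],[0.25,-0.177,-0.06],1],[[0,0,0.55],[0.3,-0.212,-0.06],1],[[0,0,0.55],[0.35,-0.25,-0.06],1],[[0,0,0.55],[0.407,-0.288,-0.06],1],[[0,0,0.55],[0.407,-0.288,-0.06],1],[[0,0,0.55],[0.407,-0.288,-0.06],1]]'

```text
clock: 1.35
position: [0.5001, -0.1703, 0.2909]
ee_rot: [0.996, -0.093, -0.0, -0.0]
ft_force: [-0.3, -0.5, 0.1]
grip_width: 0.999
grasp_force: 0.0
```

Run:
```python
from h import *
snap("r1"); print(pose())
y=np.deg2rad(-10.7)
print(rel(pose(),[.50,-.09,.29],down(y)))
```

```text
[[ 0.9824 -0.187  -0.0008  0.4996]
 [-0.187  -0.9824 -0.0003 -0.1717]
 [-0.0008  0.0005 -1.      0.291 ]
 [ 0.      0.      0.      1.    ]]
[ 0.0005  0.0008 -0.0013 -0.0148 -0.0803  0.001 ]
```

View pics/r1.png

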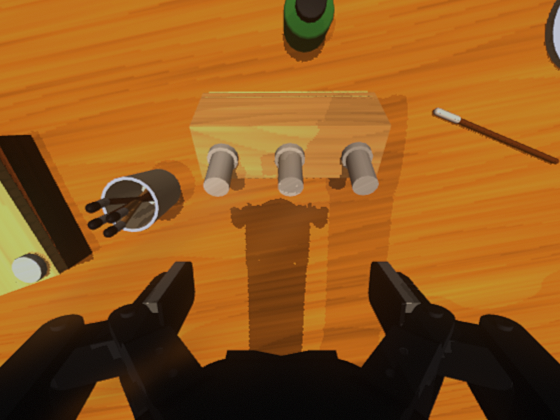

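Call:
shift_gripper --plan '[[[0,0,0],[0.05,0,0.02],1],[[0,0,0],[0.08,0,0.04],1],[[0,0,0],[0.08,0,0.04],1],[[0,0,0],[0.08,0,0.04],1]]' --quiet true

```text
ok
```

Run:
```python
from h import *
im=snap("r2"); print(pose())
a=cv2.imread("pics/r1.png")[120:220,180:400]
b=im[90:420,120:440]
cv2.imwrite("pics/c1.png",np.vstack([cv2.resize(a,(800,364),interpolation=cv2.INTER_CUBIC)]))
cv2.imwrite("pics/r2b.png",cv2.resize(im[150:370,100:460],(800,489),interpolation=cv2.INTER_CUBIC))
```

```text
[[ 0.9822 -0.1878  0.0007  0.578 ]
 [-0.1878 -0.9822 -0.001  -0.1867]
 [ 0.0009  0.0008 -1.      0.2523]
 [ 0.      0.      0.      1.    ]]
```

View pics/r2b.png

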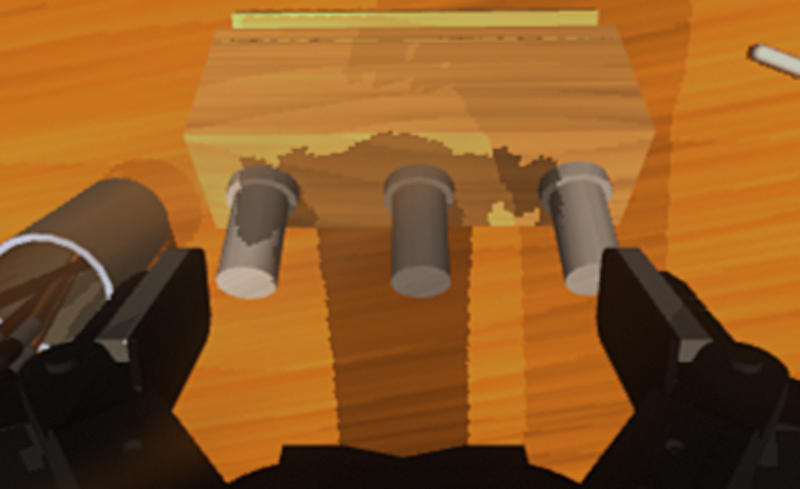

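The crop shows three identical-looking handles: end faces at crop (247,283), (421,281), (586,280) → image (211,277), (289.5,276.5), (363.7,276). In r1 the ends are at (217,187), (290,187), (364,186). The pin can't be told from the bolts by eye here.

Run:
```python
from h import *
C1=cam("wrist",np.load("pics/r1.npy"));C2=cam("wrist",np.load("pics/r2.npy"));S=cam("scene");Tp=cam("top")
P=[]
for a,b in [((217,187),(211.2,277.4)),((290,187),(289.5,276.5)),((364,186),(363.7,276))]:
    p,e=tri([(C1,a),(C2,b)]); P.append(p); print(p,e,proj(S,p),proj(Tp,p))
# collar centre (upper face): r1 approx, r2
for a,b in [((222.5,157),(262/2.222+100,186/2.222+150)),((289,157),(419.5/2.222+100,185/2.222+150)),((357,155),(575/2.222+100,182/2.222+150))]:
    p,e=tri([(C1,a),(C2,b)]); print("collar",p,e)
v=P[0]-P[2]; print(np.rad2deg(np.arctan2(-v[0],v[1])),np.linalg.norm(v))
```

```text
[ 0.5249 -0.1094  0.1409] [np.float64(0.0002356462996388423), np.float64(0.00023564629963894018)] [230.3943 189.9431] [342.3481 230.7287]
[ 0.5107 -0.1822  0.1388] [np.float64(0.0004093139518840038), np.float64(0.00040931395188402626)] [200.7769 200.377 ] [381.1872 239.0171]
[ 0.4987 -0.2536  0.1412] [np.float64(0.0013501778983810984), np.float64(0.0013501778983811097)] [169.819  210.0738] [419.8189 246.1471]
collar [ 0.5494 -0.1108  0.0871] [np.float64(9.400002831685167e-05), np.float64(9.400002831685816e-05)]
collar [ 0.5349 -0.1871  0.0861] [np.float64(0.0006194905150509217), np.float64(0.0006194905150508854)]
collar [ 0.5232 -0.2634  0.0897] [np.float64(4.183730495592611e-05), np.float64(4.1837304955864597e-05)]
-10.266990301524626 0.146589812400632
```

Add to h.py:
```python
YR=np.deg2rad(-10); UR=-down(YR,np.pi/6)[:,2]
ENDS=[np.array([.511,-.182,.1405])+k*.075*np.array([-np.sin(YR),np.cos(YR),0]) for k in (1,0,-1)]
def rackp(i,s): return ENDS[i]+s*UR, down(YR,np.pi/6)
```

Run:
```python
from h import *
c=pose(); print(ENDS,UR)
print(rel(c,*rackp(1,.05)))
```

```text
[array([ 0.524 , -0.1081,  0.1405]), array([ 0.511 , -0.182 ,  0.1405]), array([ 0.498 , -0.2559,  0.1405])] [-0.4924  0.0868  0.866 ]
[ 0.0046  0.5227 -0.0139 -0.0917  0.0083  0.0684]
```

Call:
shift_gripper --plan '[[[0.0015,0.174,-0.005],[-0.04,0.003,0.02],0.6],[[0.003,0.348,-0.009],[-0.08,0.006,0.04],0.6],[[0.0046,0.5227,-0.014],[-0.0917,0.0083,0.0684],0.6],[[0.0046,0.5227,-0.014],[-0.0917,0.0083,0.0684],0.6],[[0.0046,0.5227,-0.014],[-0.0917,0.0083,0.0684],0.6]]' --squeeze 100

```text
clock: 2.58
position: [0.4859, -0.1773, 0.1838]
ee_rot: [0.962, -0.084, 0.258, 0.023]
ft_force: [0.6, -0.8, 1.7]
grip_width: 0.599
grasp_force: 0.0
```

Run:
```python
from h import *
c=pose();snap("r3"); print(rel(c,*rackp(1,.05)),rel(c,*rackp(1,-.038)))
```

```text
[ 0.0007 -0.0005  0.0007  0.0005  0.0003  0.0002] [ 0.0007 -0.0005  0.0007  0.0004  0.0002  0.0882]
```

Call:
shift_gripper --plan '[[[0,0,0],[0,0,0.045],0.6],[[0,0,0],[0,0,0.088],0.6],[[0,0,0],[0,0,0.088],0.6],[[0,0,0],[0,0,0.088],0],[[0,0,0],[0,0,0.088],0],[[0,0,0],[0,0,0.088],0],[[0,0,0],[0,0,0.088],0]]' --squeeze 100

```text
clock: 3.5
position: [0.5314, -0.1846, 0.1092]
ee_rot: [0.962, -0.083, 0.259, 0.023]
ft_force: [-4.2, 0.6, 8.2]
grip_width: 0.282
grasp_force: 97.8
```

Call:
shift_gripper --plan '[[[0,0,0],[0,0,-0.045],0],[[0,0,0],[0,0,-0.085],0],[[0,0,0],[0,0,-0.085],0]]'

```text
clock: 3.88
position: [0.4889, -0.1776, 0.184]
ee_rot: [0.962, -0.083, 0.26, 0.024]
ft_force: [1.0, -0.6, -1.8]
grip_width: 0.282
grasp_force: 99.0
```

Run:
```python
from h import *
im=snap("r4"); cv2.imwrite("pics/s4.png",camrig.camera("scene"))
s=cv2.imread("pics/s4.png")[120:280,130:290]
cv2.imwrite("pics/r4b.png",np.hstack([im[150:390,130:430],cv2.resize(s,(240,240))]))
```

```text
(no output)
```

View pics/r4b.png

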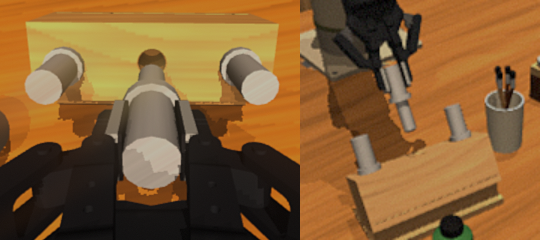

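The drawn piece shows a straight blunt shank, both in the wrist view (tip just past the collar at crop (152,75)) and in the scene view. It is a bolt, so it goes back and I try the next one.

Call:
shift_gripper --plan '[[[0,0,0],[0,0,0.045],0],[[0,0,0],[0,0,0.084],0],[[0,0,0],[0,0,0.084],0],[[0,0,0],[0,0,0.084],0.5],[[0,0,0],[0,0,0.084],0.5],[[0,0,0],[0,0,0.05],0.5],[[0,0,0],[0,0,0.0],0.5],[[0,0,0],[0,0,-0.01],0.5],[[0,0,0],[0,0,-0.01],0.5]]'

```text
clock: 5.1
position: [0.4836, -0.1763, 0.1894]
ee_rot: [0.962, -0.083, 0.258, 0.023]
ft_force: [-0.4, -0.3, -0.7]
grip_width: 0.496
grasp_force: 0.0
```

Run:
```python
from h import *
c=pose();print(rel(c,*rackp(0,.05)),rel(c,*rackp(0,-.038)),rel(c,*rackp(2,.05)),rel(c,*rackp(2,-.038)))
im=snap("r5")
```

```text
[-0.0004 -0.0003  0.0015 -0.0001 -0.0741  0.0063] [-0.0004 -0.0003  0.0015 -0.0002 -0.0741  0.0943] [-0.0004 -0.0003  0.0015 -0.0004  0.0759  0.0063] [-0.0004 -0.0003  0.0015 -0.0004  0.0759  0.0943]
```

Call:
shift_gripper --plan '[[[0,0,0],[0,-0.04,0],0.55],[[0,0,0],[0,-0.0741,0.006],0.55],[[0,0,0],[0,-0.0741,0.006],0.55],[[0,0,0],[0,-0.0741,0.05],0.55],[[0,0,0],[0,-0.0741,0.094],0.55],[[0,0,0],[0,-0.0741,0.094],0.55],[[0,0,0],[0,-0.0741,0.094],0],[[0,0,0],[0,-0.0741,0.094],0],[[0,0,0],[0,-0.0741,0.094],0],[[0,0,0],[0,-0.0741,0.094],0],[[0,0,0],[0,-0.0741,0.05],0],[[0,0,0],[0,-0.0741,0.005],0],[[0,0,0],[0,-0.0741,-0.01],0],[[0,0,0],[0,-0.0741,-0.01],0]]' --squeeze 100

```text
clock: 6.9
position: [0.4917, -0.1024, 0.1991]
ee_rot: [0.962, -0.083, 0.259, 0.023]
ft_force: [0.2, 0.8, -2.8]
grip_width: 0.287
grasp_force: 99.6
```

Run:
```python
from h import *
im=snap("r6"); cv2.imwrite("pics/s6.png",camrig.camera("scene"))
s=cv2.imread("pics/s6.png")[100:260,150:310]
cv2.imwrite("pics/r6b.png",np.hstack([im[130:390,130:430],cv2.resize(s,(260,260))]))
```

```text
(no output)
```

View pics/r6b.png

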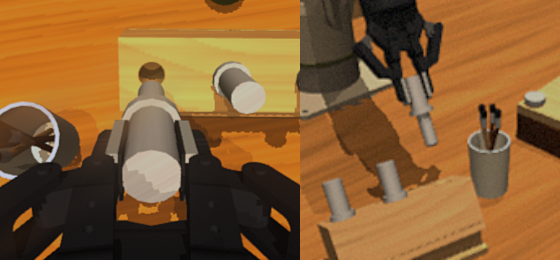

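Again a straight blunt shank (scene crop end at (432,142)), so this is the second bolt. It goes back, and the pin must be the third piece, at y≈-0.256.

Call:
shift_gripper --plan '[[[0,0,0],[0,0,0.05],0],[[0,0,0],[0,0,0.103],0],[[0,0,0],[0,0,0.103],0],[[0,0,0],[0,0,0.103],0.5],[[0,0,0],[0,0,0.103],0.5],[[0,0,0],[0,0,0.05],0.5],[[0,0,0],[0,0,0.0],0.5],[[0,0,0],[0,0.04,0.0],0.5],[[0,0,0],[0,0.09,0],0.5],[[0,0,0],[0,0.15,0],0.55],[[0,0,0],[0,0.15,0],0.55],[[0,0,0],[0,0.15,0],0.55]]'

```text
clock: 8.5
position: [0.4658, -0.2494, 0.1972]
ee_rot: [0.962, -0.083, 0.257, 0.022]
ft_force: [-0.1, 0.9, -0.8]
grip_width: 0.553
grasp_force: 0.0
```

Run:
```python
from h import *
c=pose();print(rel(c,*rackp(2,.05)),rel(c,*rackp(2,-.038)))
```

```text
[-0.0022  0.0012  0.0012  0.      0.0008  0.0155] [-0.0022  0.0012  0.0012  0.0002  0.001   0.1035]
```

Call:
shift_gripper --plan '[[[-0.002,0.001,0.001],[0,0.001,0.05],0.55],[[-0.002,0.001,0.001],[0,0.001,0.1035],0.55],[[-0.002,0.001,0.001],[0,0.001,0.1035],0.55],[[-0.002,0.001,0.001],[0,0.001,0.1035],0],[[-0.002,0.001,0.001],[0,0.001,0.1035],0],[[-0.002,0.001,0.001],[0,0.001,0.1035],0],[[-0.002,0.001,0.001],[0,0.001,0.1035],0],[[-0.002,0.001,0.001],[0,0.001,0.05],0],[[-0.002,0.001,0.001],[0,0.001,0.0],0],[[-0.002,0.001,0.001],[0,0.001,-0.03],0],[[-0.002,0.001,0.001],[0,0.001,-0.03],0]]' --squeeze 120

```text
clock: 9.88
position: [0.4507, -0.2495, 0.2263]
ee_rot: [0.962, -0.084, 0.259, 0.025]
ft_force: [0.6, 0.2, -3.3]
grip_width: 0.273
grasp_force: 118.4
```

Run:
```python
from h import *
im=snap("r7"); cv2.imwrite("pics/s7.png",camrig.camera("scene"))
s=cv2.imread("pics/s7.png")[80:240,100:260]
cv2.imwrite("pics/r7b.png",np.hstack([im[130:390,130:430],cv2.resize(s,(260,260))]))
c=pose(); print(c)
# up & upright over rack, then view poses over press
yb=np.deg2rad(8)
print(rel(c,[.47,-.2,.33],down(np.deg2rad(0))), rel(c,[.47,.12,.33],down(yb)))
```

```text
[[ 0.8529 -0.1738  0.4923  0.4506]
 [-0.1498 -0.9848 -0.0882 -0.2484]
 [ 0.5001  0.0015 -0.8659  0.2232]
 [ 0.      0.      0.      1.    ]]
[ 0.0472 -0.5223 -0.1703  0.0627 -0.0508 -0.0872] [ 0.0838 -0.5192 -0.3067  0.0148 -0.366  -0.1154]
```

View pics/r7b.png

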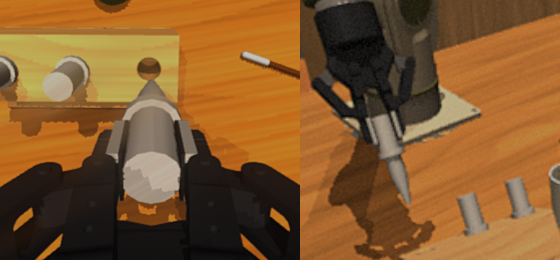

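Tapered tip at crop (150,85): this is the drift pin. I'll carry it upright past the robot side of the pot.

Call:
shift_gripper --plan '[[[0.015,-0.17,-0.056],[0.02,-0.017,-0.03],0],[[0.03,-0.34,-0.11],[0.04,-0.034,-0.06],0],[[0.047,-0.52,-0.17],[0.053,-0.05,-0.092],0],[[0.047,-0.52,-0.17],[0.048,-0.1,-0.095],0],[[0.056,-0.52,-0.2],[0.04,-0.16,-0.1],0],[[0.065,-0.52,-0.24],[0.03,-0.22,-0.105],0],[[0.075,-0.52,-0.27],[0.02,-0.28,-0.11],0],[[0.084,-0.519,-0.307],[0.01,-0.34,-0.115],0],[[0.084,-0.519,-0.307],[0.01,-0.39,-0.118],0],[[0.084,-0.519,-0.307],[0.01,-0.39,-0.118],0],[[0.084,-0.519,-0.307],[0.01,-0.39,-0.118],0]]'

```text
clock: 11.35
position: [0.469, 0.1444, 0.3295]
ee_rot: [0.998, 0.07, -0.001, -0.001]
ft_force: [-0.9, 0.4, -2.4]
grip_width: 0.277
grasp_force: 119.2
```

Run:
```python
from h import *
im=snap("p1"); print(pose())
cv2.imwrite("pics/p1b.png",cv2.resize(im[:300],(800,429),interpolation=cv2.INTER_CUBIC))
```

```text
[[ 0.9903  0.1389 -0.0009  0.4691]
 [ 0.1389 -0.9903  0.0019  0.1437]
 [-0.0006 -0.002  -1.      0.3297]
 [ 0.      0.      0.      1.    ]]
```

View pics/p1b.png

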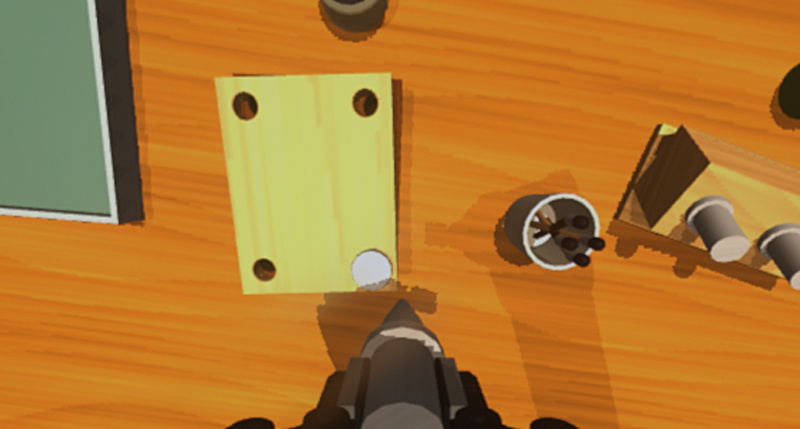

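The wrist picture shows the fitted bolt head at image (260,188), board holes at (171.5,73.5) pin, (255.5,71.4) far and (185,188) near, and a dark base sliver on the right edge that widens towards the top. I'll measure the board and base yaw numerically.

Run:
```python
from h import *
C=cam("wrist",np.load("pics/p1.npy")); im=cv2.imread("pics/p1.png")
uv=dict(pin=(171.5,73.5),far=(255.5,71.4),near=(184.8,188.3))
P={k:atz(C,v,.074) for k,v in uv.items()}; P["bolt"]=atz(C,(259.7,188.3),.089); print(P)
Tp=cam("top");im0=cv2.imread("pics/top0.png")
for r in range(185,268,8): print("top",r,[tuple(int(x) for x in im0[r,c]) for c in range(198,220)][::1] if r in(185,233) else [int(im0[r,c].sum()) for c in range(198,222)])
for r in range(50,205,12): print("wr",r,[int(im[r,c].sum()) for c in range(268,296)])
for c in range(160,275,14): print("wc",c,[int(im[r,c].sum()) for r in range(44,64)])
```

```text
{'pin': array([0.5825, 0.2972, 0.074 ]), 'far': array([0.5993, 0.1948, 0.074 ]), 'near': array([0.4401, 0.2738, 0.074 ]), 'bolt': array([0.4578, 0.1714, 0.089 ])}
top 185 [(11, 27, 52), (6, 25, 58), (15, 30, 67), (14, 36, 76), (5, 28, 60), (0, 0, 11), (0, 0, 3), (14, 19, 28), (5, 40, 73), (21, 60, 111), (21, 63, 112), (17, 59, 108), (15, 60, 106), (24, 67, 117), (18, 70, 127), (19, 74, 132), (18, 76, 132), (21, 74, 130), (20, 71, 129), (24, 76, 132), (26, 76, 133), (21, 76, 131)]
top 193 [167, 67, 83, 119, 109, 92, 7, 26, 63, 148, 221, 224, 207, 204, 221, 244, 254, 248, 258, 241, 251, 249, 251, 251]
top 201 [325, 191, 80, 93, 105, 107, 45, 11, 10, 126, 233, 243, 223, 217, 248, 257, 262, 264, 264, 265, 255, 258, 261, 265]
top 209 [380, 351, 245, 84, 81, 110, 109, 33, 0, 26, 157, 242, 237, 235, 222, 241, 257, 260, 259, 257, 266, 267, 254, 260]
top 217 [364, 361, 390, 299, 85, 77, 89, 75, 6, 3, 68, 177, 255, 256, 247, 249, 266, 269, 267, 271, 271, 260, 258, 260]
top 225 [370, 360, 367, 378, 301, 94, 87, 80, 48, 7, 12, 110, 211, 246, 244, 248, 229, 247, 258, 271, 266, 265, 268, 260]
top 
[... 3010 characters left out ...]
9, 533, 528, 524, 526, 524, 525, 525, 526, 526, 525]
wc 202 [344, 346, 347, 351, 356, 358, 360, 363, 431, 521, 520, 511, 514, 512, 514, 513, 515, 515, 514, 514]
wc 216 [347, 348, 346, 343, 347, 349, 353, 370, 431, 495, 493, 491, 495, 502, 508, 514, 517, 519, 517, 515]
wc 230 [346, 348, 351, 353, 343, 340, 337, 397, 486, 511, 510, 506, 508, 506, 508, 505, 505, 506, 507, 510]
wc 244 [344, 347, 349, 354, 356, 350, 344, 419, 522, 518, 515, 514, 516, 513, 517, 516, 517, 516, 518, 514]
wc 258 [344, 348, 348, 352, 355, 351, 388, 471, 521, 520, 519, 515, 518, 516, 517, 518, 523, 514, 407, 193]
wc 272 [340, 343, 347, 347, 352, 353, 404, 487, 508, 508, 508, 509, 512, 509, 509, 511, 510, 510, 511, 512]
```

Run:
```python
from h import *
C=cam("wrist",np.load("pics/p1.npy")); Tp=cam("top")
def yaw(C,L,z):
    P=np.array([atz(C,p,z) for p in L]); d=np.polyfit(P[:,0],P[:,1],1); return np.rad2deg(np.arctan(d[0])).round(2), np.polyval(d,[.45,.52,.6]).round(4)
w=[(281.0,62),(281,74),(280.8,86),(279.9,98),(279.9,110),(279.3,122),(278.9,134),(278.8,146),(278.6,158),(278.6,170)]
wb=[(273.6,62),(273.9,74),(274.4,86),(274.6,98),(275,110),(275.4,122),(275.7,134),(276,146),(276.4,158),(276.7,170)]
t=[(206.3,185),(206.8,193),(207,201),(207.8,209),(208.8,217),(209.2,225),(210,233),(210.9,241),(211.1,249),(212.0,257),(212.8,265)]
t2=[(202.5,185),(203.6,193),(204,201),(204.7,209),(205.6,217),(206.1,225),(206.6,233),(207.8,241),(208.2,249),(208.8,257)]
tb=[(198.3,193.),(199.2,201),(200.3,209),(201.4,217),(202.4,225),(203.5,233),(204.6,241),(205.6,249),(206.7,257)]
for z in (0,.056): print(z,"wrist base",yaw(C,w,z),"top outer",yaw(Tp,t,z),"top mid",yaw(Tp,t2,z))
print("board",yaw(C,wb,.074),yaw(Tp,tb,.074))
f=.4578,.1714
def R2(a,x,y): a=np.deg2rad(a); return f[0]+x*np.cos(a)-y*np.sin(a), f[1]+x*np.sin(a)+y*np.cos(a)
for a in (5,6,7,9.5,10): print(a,R2(a,144,104) if 0 else R2(a,.144,.104))
```

```text
0 wrist base (np.float64(6.39), array([0.1473, 0.1551, 0.1641])) top outer (np.float64(5.99), array([0.1474, 0.1547, 0.1631])) top mid (np.float64(6.2), array([0.1539, 0.1615, 0.1702]))
0.056 wrist base (np.float64(6.39), array([0.1468, 0.1546, 0.1636])) top outer (np.float64(5.99), array([0.1399, 0.1473, 0.1557])) top mid (np.float64(6.2), array([0.1461, 0.1537, 0.1624]))
board (np.float64(9.45), array([0.147 , 0.1586, 0.1719])) (np.float64(8.8), array([0.1472, 0.158 , 0.1704]))
5 (np.float64(0.5921878392794548), np.float64(0.2875546755572043))
6 (np.float64(0.5901401927531954), np.float64(0.2898823758288425))
7 (np.float64(0.588052234122215), np.float64(0.2921739852210387))
9.5 (np.float64(0.5826601756118509), np.float64(0.29774055780380965))
10 (np.float64(0.5815529059563972), np.float64(0.2988253438973076))
```

Run:
```python
from h import *
t=np.load("pics/p1.npy"); C=cam("wrist",t); im=cv2.imread("pics/p1.png")
for z in (.075,.081,.085): print(z,proj(C,(t@[0,0,z,1])[:3]))
for z in (-.023,.007): print(z,proj(C,(t@[0,0,z,1])[:3]))
for r in range(200,232,3): print(r,[int(im[r,c].sum()) for c in range(264,300,1)])
```

```text
0.075 [280.2974 222.7296]
0.081 [280.3191 220.3531]
0.085 [280.3329 218.8323]
-0.023 [279.6845 290.0917]
0.007 [279.9466 261.2905]
200 [408, 408, 401, 376, 338, 349, 375, 379, 358, 343, 329, 328, 325, 294, 237, 238, 240, 247, 242, 238, 241, 303, 374, 365, 344, 339, 308, 249, 285, 359, 382, 378, 379, 380, 376, 375]
203 [326, 322, 312, 312, 315, 310, 316, 311, 304, 293, 288, 287, 281, 270, 259, 251, 254, 257, 252, 255, 303, 361, 361, 324, 260, 257, 260, 259, 258, 256, 257, 254, 255, 252, 255, 260]
206 [241, 237, 236, 241, 237, 242, 246, 241, 242, 245, 246, 249, 246, 252, 248, 250, 250, 250, 249, 247, 250, 248, 250, 251, 251, 252, 254, 255, 256, 260, 260, 260, 264, 266, 265, 267]
209 [230, 230, 227, 229, 225, 226, 222, 222, 223, 220, 220, 222, 223, 222, 217, 198, 184, 184, 189, 214, 231, 238, 240, 246, 246, 252, 251, 255, 254, 254, 260, 262, 262, 261, 266, 264]
212 [222, 223, 224, 223, 224, 225, 225, 227, 232, 231, 236, 232, 219, 187, 166, 167, 173, 179, 184, 181, 183, 187, 218, 239, 245, 243, 245, 246, 245, 246, 246, 243, 244, 244, 244, 243]
215 [236, 234, 232, 234, 233, 233, 232, 236,
[... 365 characters left out ...]
 169, 171, 174, 180, 183, 185, 187, 192, 193, 193, 196, 198, 202, 204, 205, 206, 204, 209, 207, 207, 201, 229, 298, 360, 366, 364, 362, 360, 364]
224 [231, 235, 237, 221, 188, 165, 168, 181, 190, 192, 195, 208, 211, 218, 225, 234, 237, 241, 242, 240, 235, 234, 228, 225, 223, 218, 216, 212, 203, 202, 233, 307, 355, 356, 352, 354]
227 [243, 242, 225, 212, 218, 218, 220, 224, 225, 226, 224, 230, 222, 217, 218, 225, 232, 236, 236, 239, 236, 239, 240, 241, 245, 245, 241, 240, 242, 240, 239, 254, 300, 334, 347, 350]
230 [198, 193, 178, 191, 228, 276, 292, 333, 359, 384, 423, 443, 484, 514, 511, 509, 509, 507, 512, 514, 516, 517, 500, 468, 439, 388, 359, 307, 281, 248, 220, 199, 187, 200, 222, 250]
```

Run:
```python
from h import *
from scipy.optimize import least_squares
t=np.load("pics/p1.npy"); C=cam("wrist",t); im=cv2.imread("pics/p1.png")
print(proj(C,(t@[0,0,-.038,1])[:3]))
for n in ("p1","r7"):
  im=cv2.imread(f"pics/{n}.png"); print(n,"col282",[(r,int(im[r,282].sum())) for r in range(200,350,2)])
def top(z,r,x0=0,tilt=0):
    a=np.linspace(0,2*np.pi,60); P=np.c_[r*np.cos(a)+x0+tilt*(z+.038),r*np.sin(a),np.full(60,z)]
    u=np.array([proj(C,(t@np.r_[p,1])[:3]) for p in P]); return u[:,1].min().round(1),u[:,1].max().round(1),u[:,0].min().round(1),u[:,0].max().round(1)
for x0,tl in [(0,0),(.003,0),(0,.05),(.003,.03)]: print(x0,tl,"end",top(-.038,.013,x0,tl),"coltop",top(.007,.017,x0,tl),"colbot",top(.015,.017,x0,tl),"tip",top(.081,.003,x0,tl))
```

```text
[279.5069 309.6185]
p1 col282 [(200, 242), (202, 255), (204, 251), (206, 249), (208, 235), (210, 174), (212, 184), (214, 181), (216, 191), (218, 194), (220, 196), (222, 203), (224, 242), (226, 236), (228, 318), (230, 512), (232, 505), (234, 512), (236, 216), (238, 201), (240, 196), (242, 197), (244, 191), (246, 186), (248, 182), (250, 178), (252, 171), (254, 169), (256, 166), (258, 160), (260, 157), (262, 157), (264, 155), (266, 156), (268, 153), (270, 151), (272, 151), (274, 147), (276, 148), (278, 146), (280, 156), (282, 279), (284, 268), (286, 269), (288, 274), (290, 272), (292, 267), (294, 267), (296, 269), (298, 266), (300, 270), (302, 271), (304, 280), (306, 280), (308, 275), (310, 271), (312, 272), (314, 276), (316, 268), (318, 273), (320, 278), (322, 270), (324, 268), (326, 263), (328, 268), (330, 266), (332, 258), (334, 219), (336, 197), (338, 209), (340, 211), (342, 209), (344, 210), (346, 204), (348, 213)]
r7 col282 [(200, 184), (202, 181), (204, 312), (206, 309), (208, 311), (210, 301), (212, 309), (214, 321), (216, 329), (218, 335), (220, 344), (222, 346), (224, 372), (2
[... 1391 characters left out ...]
5), np.float64(284.1))
0 0.05 end (np.float64(281.2), np.float64(336.3), np.float64(247.8), np.float64(311.2)) coltop (np.float64(228.6), np.float64(284.9), np.float64(249.2), np.float64(310.6)) colbot (np.float64(223.1), np.float64(277.4), np.float64(250.6), np.float64(309.3)) tip (np.float64(209.5), np.float64(216.8), np.float64(276.5), np.float64(284.1))
0.003 0.03 end (np.float64(274.4), np.float64(330.3), np.float64(247.5), np.float64(311.4)) coltop (np.float64(224.9), np.float64(281.6), np.float64(249.1), np.float64(310.7)) colbot (np.float64(219.9), np.float64(274.4), np.float64(250.5), np.float64(309.4)) tip (np.float64(208.8), np.float64(216.1), np.float64(276.5), np.float64(284.1))
```

The pin leans about 0.05 rad in the grasp, tip towards tool +x. I'll correct 0.04 of that with the tool and bring the tip just above the board hole, biased towards the base hole.

Add to h.py:
```python
F=np.array([.4578,.1714]); YB=np.deg2rad(6.25)
def base(x,y): c,s=np.cos(YB),np.sin(YB); return F+[c*x-s*y,s*x+c*y]
def goal(tip_tool,tipworld,Rm): return np.array(tipworld)-Rm@np.array(tip_tool)
```

Run:
```python
from h import *
c=pose(); Rm=down(np.deg2rad(8),-.04); tip=[.006,.0008,.081]
bh=np.array([.5825,.2972]); ph=base(.144,.104); print(bh,ph)
m=bh+.3*(ph-bh)
for z in (.2,.09): print(rel(c,goal(tip,[*m,z],Rm),Rm))
```

```text
[0.5825 0.2972] [0.5896 0.2905]
[-0.002  -0.0394 -0.0002  0.1327 -0.1346  0.0487]
[-0.002  -0.0394 -0.0002  0.1328 -0.1344  0.1587]
```

Call:
shift_gripper --plan '[[[0,0,0],[0.04,-0.04,0],0],[[0,-0.02,0],[0.08,-0.08,0.02],0],[[-0.002,-0.039,0],[0.12,-0.12,0.04],0],[[-0.002,-0.039,0],[0.133,-0.1345,0.07],0],[[-0.002,-0.039,0],[0.133,-0.1345,0.11],0],[[-0.002,-0.039,0],[0.133,-0.1345,0.14],0],[[-0.002,-0.039,0],[0.133,-0.1345,0.157],0],[[-0.002,-0.039,0],[0.133,-0.1345,0.157],0],[[-0.002,-0.039,0],[0.133,-0.1345,0.157],0]]'

```text
clock: 12.52
position: [0.5825, 0.2965, 0.1752]
ee_rot: [0.997, 0.07, -0.018, 0.001]
ft_force: [-0.2, -0.3, -1.8]
grip_width: 0.279
grasp_force: 119.7
```

Run:
```python
from h import *
im=snap("p2"); c=pose(); C=cam("wrist",c); print(c)
s=cv2.imread("pics/p2.png")
ph=base(.144,.104)
for n,p in [("boardpin",[.5825,.2972,.074]),("basepin",[*ph,.056]),("boardpin_b",[.5825,.2972,.056])]: print(n,proj(C,p))
cv2.imwrite("pics/p2b.png",np.hstack([cv2.resize(s[110:310,180:380],(500,500),interpolation=cv2.INTER_CUBIC),cv2.resize(camrig.camera("scene")[110:230,270:390],(300,500))]))
```

```text
[[ 0.9896  0.1393 -0.0362  0.5824]
 [ 0.1392 -0.9902 -0.0053  0.2967]
 [-0.0365  0.0002 -0.9993  0.1753]
 [ 0.      0.      0.      1.    ]]
boardpin [279.8023 208.7947]
basepin [288.3157 196.3384]
boardpin_b [279.8859 202.7976]
```

View pics/p2b.png

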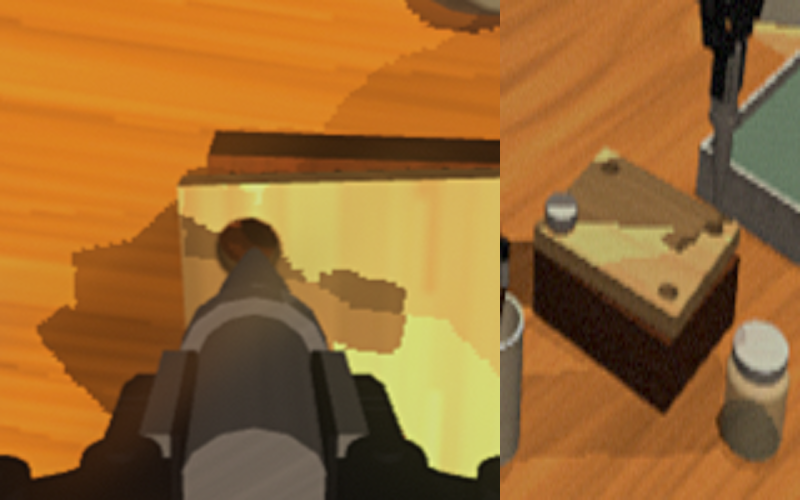

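The hole is at image (279,209), as predicted, and the tip stands over it at about (284,211), towards the base hole. I'll lower into the board, then drag.

Call:
shift_gripper --plan '[[[0,0,0],[0.0006,0,0.018],0],[[0,0,0],[0.0012,0,0.034],0],[[0,0,0],[0.0012,0,0.034],0],[[0,0,0],[0.0012,0,0.034],0]]'

```text
clock: 13.12
position: [0.5817, 0.2965, 0.1398]
ee_rot: [0.997, 0.07, -0.019, 0.002]
ft_force: [-0.6, 0.5, -2.3]
grip_width: 0.278
grasp_force: 119.7
```

Call:
shift_gripper --plan '[[[0,0,0],[0.0015,0.0018,0],0],[[0,0,0],[0.003,0.0036,0],0],[[0,0,0],[0.0043,0.0052,0],0],[[0,0,0],[0.0043,0.0052,0],0]]'

```text
clock: 13.62
position: [0.5866, 0.2922, 0.14]
ee_rot: [0.997, 0.07, -0.019, 0.001]
ft_force: [-3.3, 2.7, 0.3]
grip_width: 0.277
grasp_force: 119.8
```

Call:
shift_gripper --plan '[[[0,0,0],[0.0002,0,0.005],0],[[0,0,0],[0.0004,0,0.01],0],[[0,0,0],[0.0004,0,0.01],0]]'

```text
clock: 14.0
position: [0.5867, 0.2912, 0.1286]
ee_rot: [0.997, 0.07, -0.019, 0.002]
ft_force: [-1.2, 1.2, -3.3]
grip_width: 0.274
grasp_force: 119.9
```

The tip is now about 8 mm into the base hole, with the board following at low force. Continuing down.

Call:
shift_gripper --plan '[[[0,0,0],[0.0002,0,0.005],0],[[0,0,0],[0.0004,0,0.01],0],[[0,0,0],[0.0004,0,0.01],0]]'

```text
clock: 14.38
position: [0.5867, 0.2912, 0.1187]
ee_rot: [0.997, 0.07, -0.019, 0.002]
ft_force: [-1.5, -0.1, -4.1]
grip_width: 0.274
grasp_force: 119.9
```

Call:
shift_gripper --plan '[[[0,0,0],[0.0002,0,0.005],0],[[0,0,0],[0.0004,0,0.01],0],[[0,0,0],[0.0004,0,0.01],0]]'

```text
clock: 14.75
position: [0.5868, 0.2913, 0.1088]
ee_rot: [0.997, 0.07, -0.019, 0.002]
ft_force: [-2.1, -1.1, -3.9]
grip_width: 0.279
grasp_force: 119.9
```

Call:
shift_gripper --plan '[[[0,0,0],[0.0002,0,0.005],0],[[0,0,0],[0.0004,0,0.01],0],[[0,0,0],[0.0004,0,0.01],0]]'

```text
clock: 15.12
position: [0.5868, 0.2912, 0.0987]
ee_rot: [0.997, 0.07, -0.019, 0.002]
ft_force: [-2.0, -2.1, -4.9]
grip_width: 0.28
grasp_force: 119.8
```

Call:
shift_gripper --plan '[[[0,0,0],[0.0001,0,0.004],0],[[0,0,0],[0.0002,0,0.007],0],[[0,0,0],[0.0002,0,0.007],0]]'

```text
clock: 15.5
position: [0.5868, 0.2915, 0.0921]
ee_rot: [0.997, 0.07, -0.019, 0.002]
ft_force: [-1.8, -3.0, -5.5]
grip_width: 0.278
grasp_force: 119.7
```

Call:
shift_gripper --plan '[[[0,0,0],[0,0,0.002],0],[[0,0,0],[0,0,0.003],0],[[0,0,0],[0,0,0.003],0]]'

```text
clock: 15.88
position: [0.5871, 0.2917, 0.0915]
ee_rot: [0.997, 0.07, -0.018, 0.002]
ft_force: [-5.5, -7.4, 12.3]
grip_width: 0.276
grasp_force: 121.6
```

Call:
shift_gripper --plan '[[[0,0,0],[0,0,0.001],0],[[0,0,0],[0,0,0.003],0],[[0,0,0],[0,0,0.003],0]]'

```text
clock: 16.25
position: [0.5874, 0.2918, 0.0913]
ee_rot: [0.997, 0.07, -0.018, 0.002]
ft_force: [-11.8, -13.2, 32.8]
grip_width: 0.275
grasp_force: 124.0
```

The stop at TCP z 0.0913 with a sharp force rise fits the collar seating. I'll release, back off and check numerically.

Call:
shift_gripper --plan '[[[0,0,0],[0,0,-0.004],0],[[0,0,0],[0,0,-0.004],0.5],[[0,0,0],[0,0,-0.004],0.5],[[0,0,0],[0,0,-0.06],0.5],[[0,0,0],[0,0,-0.12],0.5],[[0,0.02,0],[-0.05,0.03,-0.17],0.5],[[0,0.036,0],[-0.1,0.06,-0.22],0.5],[[0,0.036,0],[-0.12,0.08,-0.24],0.5],[[0,0.036,0],[-0.12,0.08,-0.24],0.5],[[0,0.036,0],[-0.12,0.08,-0.24],0.5]]'

```text
clock: 17.5
position: [0.4884, 0.1973, 0.331]
ee_rot: [0.998, 0.07, -0.001, 0.001]
ft_force: [0.8, 0.0, -0.3]
grip_width: 0.504
grasp_force: 0.0
```

Run:
```python
from h import *
im=snap("p3"); c=pose(); C=cam("wrist",c); print(c)
for n,p in [("pinend",[*base(.144,.104),.127]),("far",[*base(.144,0),.074]),("near",[*base(0,.104),.074]),("bolt",[*F,.089])]: print(n,proj(C,p))
g=im.sum(2).astype(int)
# board right edge: yellowish board -> next
for r in range(60,200,14): print(r,[int(x) for x in g[r,int(proj(C,[*base(.07,-.023),.074])[0])-14:][:28]])
cv2.imwrite("pics/p3b.png",cv2.resize(im[20:320,100:500],(800,600),interpolation=cv2.INTER_CUBIC))
```

```text
[[ 0.99    0.1407 -0.0027  0.4881]
 [ 0.1407 -0.99   -0.0008  0.198 ]
 [-0.0028  0.0004 -1.      0.3305]
 [ 0.      0.      0.      1.    ]]
pinend [209.0079  85.3918]
far [301.6983  93.5597]
near [221.7631 201.9422]
bolt [296.9697 207.0835]
60 [359, 360, 359, 358, 358, 360, 356, 359, 357, 355, 359, 360, 359, 361, 358, 359, 359, 358, 359, 361, 362, 359, 361, 362, 363, 359, 362, 360]
74 [403, 397, 388, 384, 385, 386, 386, 385, 385, 384, 376, 370, 366, 366, 366, 370, 372, 373, 363, 359, 357, 362, 361, 357, 358, 357, 360, 355]
88 [102, 109, 112, 139, 217, 341, 460, 517, 508, 498, 492, 495, 495, 495, 497, 503, 487, 395, 278, 274, 282, 279, 301, 328, 328, 328, 332, 328]
102 [133, 156, 235, 321, 427, 511, 517, 510, 503, 500, 499, 497, 496, 497, 501, 499, 438, 312, 306, 309, 309, 327, 355, 352, 351, 350, 351, 350]
116 [515, 516, 513, 506, 495, 490, 490, 495, 497, 498, 499, 496, 496, 500, 506, 464, 364, 342, 343, 343, 357, 376, 376, 372, 372, 372, 373, 370]
130 [519, 514, 508, 498, 492, 491, 494, 498, 502, 500, 497, 498, 499, 507, 465, 366, 337, 338, 344, 357, 369, 371, 371, 370, 365, 369, 368, 366]
144 [515, 513, 511, 512, 510, 508, 503, 503, 501, 496, 495, 496, 501, 477, 405, 351, 353, 357, 364, 379, 381, 382, 381, 384, 379, 378, 370, 361]
158 [516, 518, 517, 516, 515, 509, 507, 502, 499, 499, 500, 498, 478, 415, 324, 319, 327, 330, 331, 337, 335, 337, 336, 341, 342, 342, 349, 347]
172 [478, 481, 479, 481, 472, 465, 461, 460, 457, 457, 456, 458, 420, 340, 330, 336, 334, 333, 329, 328, 329, 329, 329, 326, 326, 322, 323, 323]
186 [517, 518, 519, 513, 508, 503, 497, 497, 493, 495, 494, 461, 372, 346, 348, 362, 380, 380, 378, 377, 376, 375, 378, 378, 376, 376, 373, 377]
```

View pics/p3b.png

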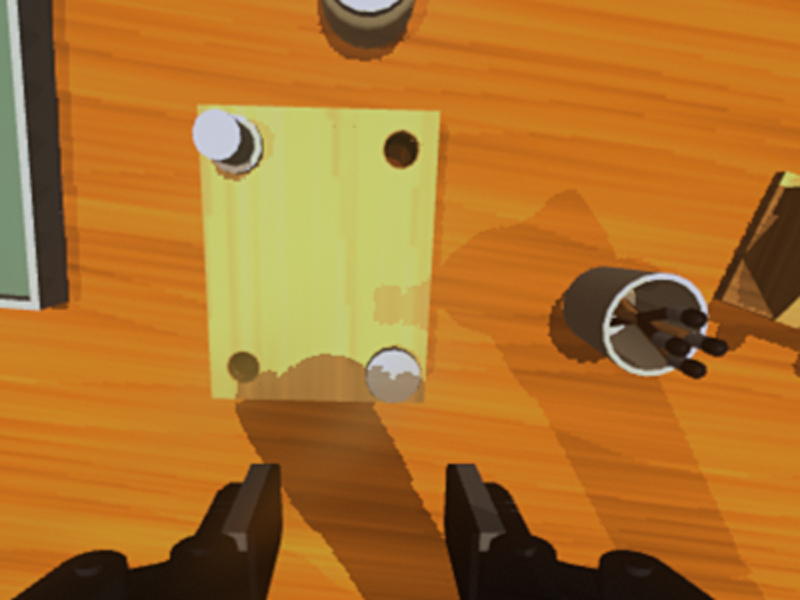

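The pin end is at image (208.5,87), against (209,85.4) predicted for seated and upright. No base shows beside the board, and the far hole (300.5,94.5) and near hole (222,203) agree with the in-line prediction. Next bolt: I'll check how the bolts sat in the hand in r4 and r6, and go back to the rack.

Run:
```python
from h import *
for n in ("r4","r6","r7"):
  im=cv2.imread(f"pics/{n}.png"); print(n,[(r,int(im[r,282].sum())) for r in list(range(184,240,3))+list(range(274,290,2))+list(range(326,346,2))])
c=pose(); 
print(rel(c,[.46,.02,.33],down(np.deg2rad(0))),rel(c,[.46,-.1,.28],down(YR)),rel(c,*rackp(0,.06)))
```

```text
r4 [(184, 458), (187, 441), (190, 428), (193, 436), (196, 439), (199, 272), (202, 256), (205, 251), (208, 185), (211, 193), (214, 303), (217, 381), (220, 384), (223, 383), (226, 386), (229, 390), (232, 389), (235, 500), (238, 498), (274, 372), (276, 370), (278, 368), (280, 368), (282, 368), (284, 362), (286, 435), (288, 528), (326, 433), (328, 437), (330, 433), (332, 446), (334, 455), (336, 456), (338, 395), (340, 247), (342, 344), (344, 307)]
r6 [(184, 465), (187, 448), (190, 457), (193, 241), (196, 251), (199, 247), (202, 175), (205, 185), (208, 201), (211, 393), (214, 391), (217, 394), (220, 392), (223, 398), (226, 397), (229, 521), (232, 511), (235, 470), (238, 395), (274, 385), (276, 383), (278, 377), (280, 480), (282, 546), (284, 547), (286, 549), (288, 545), (326, 462), (328, 475), (330, 471), (332, 418), (334, 211), (336, 282), (338, 365), (340, 360), (342, 319), (344, 211)]
r7 [(184, 434), (187, 391), (190, 268), (193, 245), (196, 169), (199, 178), (202, 181), (205, 314), (208, 311), (211, 302), (214, 321), (217, 334), (220, 344), (223, 356), (226, 370), (229, 450), (232, 488), (235, 462), (238, 371), (274, 378), (276, 376), (278, 378), (280, 372), (282, 513), (284, 507), (286, 510), (288, 516), (326, 433), (328, 435), (330, 429), (332, 432), (334, 209), (336, 192), (338, 242), (340, 332), (342, 344), (344, 201)]
[ 0.0006  0.0028  0.1412 -0.0529  0.1722  0.0007] [ 0.0009  0.0027  0.3157 -0.0696  0.291   0.0508] [-0.0818  0.5219  0.3087 -0.0356  0.2987  0.1382]
```

Call:
shift_gripper --plan '[[[0,0,0.05],[-0.03,0.06,0],0.5],[[0,0,0.1],[-0.053,0.12,0],0.5],[[0,0,0.14],[-0.055,0.172,0],0.5],[[0,0,0.2],[-0.06,0.23,0.01],0.5],[[0,0.1,0.26],[-0.065,0.28,0.04],0.5],[[-0.03,0.27,0.31],[-0.055,0.295,0.07],0.5],[[-0.06,0.43,0.31],[-0.045,0.2987,0.11],0.5],[[-0.082,0.522,0.309],[-0.0356,0.2987,0.138],0.5],[[-0.082,0.522,0.309],[-0.0356,0.2987,0.138],0.5],[[-0.082,0.522,0.309],[-0.0356,0.2987,0.138],0.5]]'

```text
clock: 18.8
position: [0.4955, -0.1023, 0.1948]
ee_rot: [0.962, -0.083, 0.258, 0.022]
ft_force: [0.0, 0.1, 0.7]
grip_width: 0.504
grasp_force: 0.0
```

Run:
```python
from h import *
c=pose();print(rel(c,*rackp(0,.06)),rel(c,*rackp(0,-.038)))
im=snap("b1"); g=im.sum(2); print([int(x) for x in g[190,230:340:2]])
```

```text
[-0.0017  0.0001  0.0011 -0.0019  0.0008  0.0016] [-0.0017  0.0001  0.0011 -0.0019  0.001   0.0996]
[354, 353, 356, 357, 356, 360, 358, 360, 358, 375, 456, 451, 454, 456, 458, 453, 456, 455, 456, 457, 458, 456, 456, 454, 453, 456, 452, 452, 449, 446, 456, 463, 463, 465, 471, 469, 469, 472, 471, 470, 468, 468, 466, 464, 462, 464, 463, 461, 463, 461, 461, 459, 462, 459, 460]
```

Call:
shift_gripper --plan '[[[-0.002,0,0.001],[-0.002,0.001,0.05],0.5],[[-0.002,0,0.001],[-0.002,0.001,0.0985],0.5],[[-0.002,0,0.001],[-0.002,0.001,0.0985],0.5],[[-0.002,0,0.001],[-0.002,0.001,0.0985],0],[[-0.002,0,0.001],[-0.002,0.001,0.0985],0],[[-0.002,0,0.001],[-0.002,0.001,0.0985],0],[[-0.002,0,0.001],[-0.002,0.001,0.0985],0],[[-0.002,0,0.001],[-0.002,0.001,0.05],0],[[-0.002,0,0.001],[-0.002,0.001,0.0],0],[[-0.002,0,0.001],[-0.002,0.001,-0.03],0],[[-0.002,0,0.001],[-0.002,0.001,-0.03],0]]' --squeeze 120

```text
clock: 20.23
position: [0.4775, -0.1015, 0.2222]
ee_rot: [0.961, -0.085, 0.26, 0.025]
ft_force: [0.9, -1.0, -3.1]
grip_width: 0.278
grasp_force: 125.2
```

Run:
```python
from h import *
im=snap("b2"); c=pose(); print([(r,int(im[r,282].sum())) for r in list(range(196,244,3))+list(range(274,290,2))])
Rm=down(np.deg2rad(8),-.04); ph=base(.144,0)+[-.0007,.0006]; print(ph)
tip=[.005,.0008,.063]
for z in (.23,.09): print(rel(c,goal(tip,[*ph,z],Rm),Rm))
print(rel(c,[.45,.0,.33],Rm),rel(c,[.47,.09,.33],Rm))
```

```text
[(196, 165), (199, 251), (202, 400), (205, 401), (208, 401), (211, 405), (214, 403), (217, 408), (220, 425), (223, 428), (226, 480), (229, 481), (232, 423), (235, 420), (238, 417), (241, 419), (274, 422), (276, 421), (278, 419), (280, 421), (282, 420), (284, 427), (286, 492), (288, 496)]
[0.6002 0.1877]
[ 0.0821 -0.5643 -0.31    0.0937 -0.3054 -0.0274]
[ 0.0821 -0.5643 -0.31    0.023  -0.306   0.0934]
[ 0.0821 -0.5643 -0.31    0.015  -0.0941 -0.1151] [ 0.0821 -0.5643 -0.31    0.0185 -0.1862 -0.1135]
```

The rows show this bolt leaning more in the grasp than the pin did. I'll fit its in-hand pose before correcting.

Add to h.py:
```python
from scipy.optimize import least_squares
def rim(C0,z,r,x0,y0,t,dz):
    a=np.linspace(0,2*np.pi,90); 
    P=np.c_[np.cos(t)*r*np.cos(a)+x0+np.sin(t)*z,y0+r*np.sin(a),z*np.cos(t)-np.sin(t)*r*np.cos(a)+dz]
    return np.array([proj(C0,p) for p in P])
def fit(obs): # obs: list (z from end,r,'min'/'max',row) ; bolt end at z=-.038 offset
    C0=cam("wrist",np.eye(4))
    def f(q):
        o=[]
        for z,r,m,row in obs:
            u=rim(C0,z-.015-.038+.015,r,q[0],0,q[1],q[2])[:,1]; o.append((u.min() if m=="min" else u.max())-row)
        return o
    s=least_squares(f,[0,0.05,0],x_scale=[.001,.01,.001]); return s.x,np.array(s.fun)
```

Run:
```python
from h import *
for n in ("r6","b2","r7"):
  im=cv2.imread(f"pics/{n}.png"); g=im[:,279:286].sum(2).mean(1).astype(int)
  print(n,list(g[190:240]),list(g[276:290]),list(g[326:346]))
```

```text
r6 [np.int64(454), np.int64(419), np.int64(295), np.int64(238), np.int64(245), np.int64(248), np.int64(252), np.int64(258), np.int64(263), np.int64(234), np.int64(174), np.int64(172), np.int64(173), np.int64(169), np.int64(175), np.int64(188), np.int64(205), np.int64(206), np.int64(205), np.int64(265), np.int64(360), np.int64(386), np.int64(390), np.int64(390), np.int64(390), np.int64(392), np.int64(391), np.int64(392), np.int64(391), np.int64(393), np.int64(392), np.int64(393), np.int64(392), np.int64(395), np.int64(396), np.int64(398), np.int64(395), np.int64(394), np.int64(428), np.int64(498), np.int64(518), np.int64(514), np.int64(512), np.int64(514), np.int64(513), np.int64(480), np.int64(405), np.int64(390), np.int64(394), np.int64(394)] [np.int64(382), np.int64(379), np.int64(376), np.int64(390), np.int64(465), np.int64(542), np.int64(544), np.int64(544), np.int64(547), np.int64(546), np.int64(546), np.int64(547), np.int64(546), np.int64(544)] [np.int64(463), np.int64(468), np.int64(471), np.int64(470), np.int64(471), np.int64(469), np.int64(405), np.int64(239), np.int64(211),
[... 1997 characters left out ...]
64(369), np.int64(381), np.int64(434), np.int64(487), np.int64(488), np.int64(487), np.int64(488), np.int64(487), np.int64(469), np.int64(407), np.int64(365), np.int64(367), np.int64(368)] [np.int64(370), np.int64(370), np.int64(369), np.int64(367), np.int64(365), np.int64(406), np.int64(492), np.int64(514), np.int64(511), np.int64(508), np.int64(509), np.int64(511), np.int64(514), np.int64(514)] [np.int64(433), np.int64(432), np.int64(431), np.int64(431), np.int64(430), np.int64(434), np.int64(422), np.int64(337), np.int64(208), np.int64(205), np.int64(232), np.int64(241), np.int64(270), np.int64(326), np.int64(327), np.int64(329), np.int64(337), np.int64(311), np.int64(227), np.int64(198)]
```

Run:
```python
from h import *
def O(et,eb,ct,hb,tip,L,r): return [(0,.013,"min",et),(0,.013,"max",eb),(.045,.017,"min",ct),(.045,.013,"min",hb),(L,r,"min",tip)]
for n,o in [("r7",O(281.6,333.2,229,236,210.5,.119,.003)),("r6",O(280,332.3,228.4,235.5,209.5,.098,.0095)),("b2",O(285.1,332.3,224,231.2,200,.098,.0095))]:
    print(n,*fit(o)); print(n,*fit(o[:4]))
```

```text
r7 [0.0012 0.0486 0.0031] [-0.4328  0.1852  0.4141  0.1815 -0.3582]
r7 [0.0012 0.0584 0.0035] [-0.0089  0.0117  0.1316 -0.1355]
r6 [0.0017 0.054  0.0034] [ 0.2267 -0.0735 -0.0365 -0.3776  0.2634]
r6 [0.0017 0.0482 0.0032] [-0.0107  0.0142  0.1595 -0.1642]
b2 [0.0041 0.1489 0.003 ] [-0.3455  0.1632  0.5599 -0.0399 -0.344 ]
b2 [0.0042 0.1568 0.0032] [-0.0209  0.0286  0.3072 -0.3177]
```

Run:
```python
from h import *
c=pose()
Rm=down(np.deg2rad(8),-.145); ph=base(.144,0)+[-.0007,.0006]
tip=[.0135,.0008,.0653]
print(rel(c,[.46,-.1,.33],Rm),rel(c,[.46,.09,.33],Rm))
for z in (.2,.086): print(rel(c,goal(tip,[*ph,z],Rm),Rm))
```

```text
[ 0.0661 -0.6683 -0.3156  0.0384  0.0026 -0.1009] [ 0.0661 -0.6683 -0.3156  0.01   -0.1844 -0.1185]
[ 0.0661 -0.6683 -0.3156  0.0791 -0.3051 -0.0051]
[ 0.0661 -0.6683 -0.3156  0.0215 -0.3056  0.0932]
```

Call:
shift_gripper --plan '[[[0.016,-0.167,-0.079],[0.01,0,-0.03],0],[[0.033,-0.334,-0.158],[0.02,0,-0.06],0],[[0.05,-0.5,-0.236],[0.035,-0.01,-0.1],0],[[0.066,-0.668,-0.316],[0.035,-0.05,-0.105],0],[[0.066,-0.668,-0.316],[0.025,-0.105,-0.11],0],[[0.066,-0.668,-0.316],[0.015,-0.16,-0.115],0],[[0.066,-0.668,-0.316],[0.01,-0.19,-0.118],0],[[0.066,-0.668,-0.316],[0.04,-0.235,-0.085],0],[[0.066,-0.668,-0.316],[0.065,-0.28,-0.045],0],[[0.066,-0.668,-0.316],[0.079,-0.305,-0.005],0],[[0.066,-0.668,-0.316],[0.05,-0.3053,0.045],0],[[0.066,-0.668,-0.316],[0.05,-0.3053,0.045],0],[[0.066,-0.668,-0.316],[0.05,-0.3053,0.045],0]]'

```text
clock: 21.9
position: [0.5968, 0.1867, 0.2059]
ee_rot: [0.995, 0.069, -0.074, 0.003]
ft_force: [0.9, -0.3, -0.5]
grip_width: 0.275
grasp_force: 125.0
```

Run:
```python
from h import *
c=pose(); print(c[:3,3]); im=snap("b3")
Rm=down(np.deg2rad(8),-.145); ph=base(.144,0)+[-.0007,.0006]; tip=[.0135,.0008,.0653]
g=im[:,279:286].sum(2).mean(1).astype(int); print([int(x) for x in g[190:240]],[int(x) for x in g[276:290]],[int(x) for x in g[326:340]])
C=cam("wrist",c); print(proj(C,[*ph,.074]),proj(C,(c@np.r_[tip,1])[:3]),(c@np.r_[tip,1])[:3])
print(rel(c,goal(tip,[*ph,.08],Rm),Rm))
```

```text
[0.5968 0.1867 0.2059]
[183, 250, 338, 370, 375, 373, 373, 375, 361, 304, 253, 220, 193, 183, 185, 186, 188, 189, 190, 191, 192, 194, 194, 197, 197, 198, 200, 203, 206, 207, 207, 207, 206, 233, 288, 309, 307, 305, 307, 304, 275, 227, 213, 213, 215, 213, 213, 212, 211, 210] [176, 175, 176, 176, 175, 177, 174, 173, 204, 274, 302, 301, 302, 305] [297, 299, 320, 372, 401, 409, 399, 379, 375, 377, 382, 386, 383, 380]
[280.6296 180.6332] [281.3547 209.174 ] [0.6006 0.1868 0.1394]
[-0.0051  0.0028 -0.0012  0.0084 -0.001   0.0588]
```

Run:
```python
from h import *
im=cv2.imread("pics/b3.png"); g=im.sum(2).astype(int)
for r in (174,178,182,186): print(r,list(map(int,g[r,262:302])))
print(list(map(int,g[158:200,280])))
```

```text
174 [363, 364, 331, 284, 284, 287, 289, 277, 232, 162, 130, 128, 134, 129, 127, 125, 124, 124, 122, 122, 120, 118, 123, 114, 116, 115, 106, 119, 162, 234, 277, 276, 268, 278, 374, 494, 493, 488, 488, 487]
178 [360, 361, 364, 366, 365, 363, 321, 225, 152, 128, 127, 130, 130, 125, 129, 127, 121, 119, 118, 114, 111, 114, 107, 113, 105, 107, 102, 101, 94, 126, 190, 248, 273, 269, 262, 257, 259, 269, 377, 492]
182 [366, 362, 363, 364, 367, 359, 316, 242, 177, 174, 157, 134, 125, 118, 115, 117, 116, 115, 111, 112, 110, 109, 105, 106, 103, 102, 106, 130, 145, 150, 190, 251, 273, 269, 265, 264, 266, 261, 263, 343]
186 [363, 361, 363, 364, 362, 366, 365, 338, 279, 199, 174, 181, 180, 181, 186, 184, 181, 173, 166, 154, 157, 166, 171, 169, 169, 165, 159, 166, 201, 261, 285, 271, 270, 268, 267, 267, 262, 268, 265, 267]
[294, 293, 289, 294, 292, 288, 291, 292, 292, 295, 268, 183, 138, 132, 127, 126, 122, 121, 120, 120, 118, 117, 119, 116, 111, 108, 110, 125, 166, 180, 181, 178, 173, 217, 314, 362, 377, 372, 375, 378, 344, 233]
```

The hole centre is at (280.7,180), matching the prediction (280.6,180.6). Descending.

Call:
shift_gripper --plan '[[[-0.005,0.003,0],[0.004,-0.001,0.03],0],[[-0.005,0.003,0],[0.0084,-0.001,0.059],0],[[-0.005,0.003,0],[0.0084,-0.001,0.059],0]]'

```text
clock: 22.32
position: [0.5957, 0.1873, 0.1451]
ee_rot: [0.995, 0.069, -0.073, 0.006]
ft_force: [-0.3, -0.0, -1.3]
grip_width: 0.278
grasp_force: 125.0
```

Call:
shift_gripper --plan '[[[0,0,0],[0.0007,0,0.005],0],[[0,0,0],[0.0015,0,0.01],0],[[0,0,0],[0.0015,0,0.01],0]]'

```text
clock: 22.7
position: [0.5966, 0.1871, 0.1361]
ee_rot: [0.995, 0.069, -0.072, 0.006]
ft_force: [-1.9, -5.8, 4.6]
grip_width: 0.275
grasp_force: 125.8
```

Call:
shift_gripper --plan '[[[0,0,0],[0.0007,0,0.005],0],[[0,0,0],[0.0015,0,0.01],0],[[0,0,0],[0.0015,0,0.01],0]]'

```text
clock: 23.08
position: [0.596, 0.1879, 0.1238]
ee_rot: [0.995, 0.069, -0.073, 0.006]
ft_force: [2.5, -0.8, -3.3]
grip_width: 0.274
grasp_force: 119.0
```

Call:
shift_gripper --plan '[[[0,0,0],[0.0007,0,0.005],0],[[0,0,0],[0.0015,0,0.01],0],[[0,0,0],[0.0015,0,0.01],0]]'

```text
clock: 23.45
position: [0.5958, 0.1876, 0.1132]
ee_rot: [0.995, 0.069, -0.073, 0.006]
ft_force: [2.5, -4.7, -4.9]
grip_width: 0.273
grasp_force: 118.8
```

Call:
shift_gripper --plan '[[[0,0,0],[0.0007,0,0.005],0],[[0,0,0],[0.0015,0,0.01],0],[[0,0,0],[0.0015,0,0.01],0]]'

```text
clock: 23.82
position: [0.5959, 0.1877, 0.1034]
ee_rot: [0.995, 0.069, -0.073, 0.006]
ft_force: [2.3, -3.4, -4.8]
grip_width: 0.275
grasp_force: 119.0
```

Call:
shift_gripper --plan '[[[0,0,0],[0.0007,0,0.005],0],[[0,0,0],[0.0013,0,0.009],0],[[0,0,0],[0.0013,0,0.009],0]]'

```text
clock: 24.2
position: [0.5959, 0.1877, 0.0944]
ee_rot: [0.995, 0.069, -0.073, 0.006]
ft_force: [3.4, -4.7, -3.6]
grip_width: 0.278
grasp_force: 119.2
```

Call:
shift_gripper --plan '[[[0,0,0],[0.0002,0,0.0015],0],[[0,0,0],[0.0004,0,0.003],0],[[0,0,0],[0.0004,0,0.003],0]]'

```text
clock: 24.58
position: [0.5961, 0.1878, 0.0925]
ee_rot: [0.995, 0.069, -0.073, 0.006]
ft_force: [-0.1, -5.7, 4.5]
grip_width: 0.274
grasp_force: 120.1
```

Call:
shift_gripper --plan '[[[0,0,0],[0.0002,0,0.0015],0],[[0,0,0],[0.0004,0,0.003],0],[[0,0,0],[0.0004,0,0.003],0]]'

```text
clock: 24.95
position: [0.5962, 0.1879, 0.0922]
ee_rot: [0.995, 0.069, -0.072, 0.006]
ft_force: [-5.9, -11.2, 26.3]
grip_width: 0.277
grasp_force: 122.4
```

Seated at the expected height (0.0922). I'll release, back away, and use r5, taken after the middle bolt was put back, to see how it stands.

Call:
shift_gripper --plan '[[[0,0,0],[-0.0005,0,-0.0035],0],[[0,0,0],[-0.0005,0,-0.0035],0.5],[[0,0,0],[-0.0005,0,-0.0035],0.5],[[0,0,0],[0,0,-0.06],0.5],[[0,0,0],[0,0,-0.12],0.5],[[0,0.1,0],[-0.03,0.03,-0.17],0.5],[[0,0.145,0],[-0.08,0.03,-0.215],0.5],[[0,0.145,0],[-0.1,0.03,-0.235],0.5],[[0,0.145,0],[-0.1,0.03,-0.235],0.5]]'

```text
clock: 26.08
position: [0.535, 0.1509, 0.3383]
ee_rot: [0.998, 0.07, 0.001, 0.001]
ft_force: [0.9, -0.7, -1.3]
grip_width: 0.501
grasp_force: 0.0
```

Run:
```python
from h import *
im=snap("p4"); c=pose(); C=cam("wrist",c); print(c[:3,3],readout.get_obs()["ft_force"])
g=im.sum(2).astype(int)
for n,b,z in [("far",(.144,0),.127),("pin",(.144,.104),.127),("near",(0,.104),.074)]:
    u=proj(C,[*(base(*b)+[-.0007,.0003]),z]); i,j=u.round().astype(int); print(n,u,"row",list(map(int,g[j,i-26:i+27:2])),"col",list(map(int,g[max(0,j-26):j+27:2,i])))
im=cv2.imread("pics/r5.png");t=np.load("pics/r5.npy");C=cam("wrist",t);u=proj(C,ENDS[1]);print("r5",u); i,j=u.round().astype(int); g=im.sum(2).astype(int)
print(list(map(int,g[j-50:j+40,i])),list(map(int,g[j,i-40:i+40])))
print("rel",rel(c,[.45,.05,.32],down(YR)),rel(c,*rackp(1,.06)))
```

```text
[0.5356 0.1502 0.3366] [ 0.5867 -0.032  -0.8314]
far [256.0135 128.4862] row [505, 519, 514, 516, 511, 520, 521, 521, 624, 628, 628, 628, 627, 628, 628, 627, 628, 629, 641, 268, 615, 490, 464, 441, 244, 314, 313] col [363, 353, 360, 365, 492, 525, 521, 604, 629, 628, 626, 628, 627, 628, 628, 628, 628, 627, 630, 603, 367, 358, 530, 525, 522, 522, 521]
pin [164.967  125.6113] row [366, 364, 364, 362, 357, 360, 356, 346, 524, 618, 612, 615, 621, 623, 620, 622, 619, 623, 628, 530, 134, 165, 167, 169, 158, 431, 551] col [367, 370, 377, 357, 494, 489, 488, 565, 620, 619, 616, 617, 618, 623, 619, 619, 618, 618, 614, 484, 468, 464, 448, 435, 435, 420, 408]
near [186.5553 228.9987] row [381, 383, 386, 388, 386, 404, 487, 490, 496, 474, 260, 256, 259, 238, 240, 240, 235, 340, 491, 490, 485, 488, 498, 507, 460, 352, 353] col [524, 522, 521, 519, 513, 509, 508, 503, 503, 460, 233, 244, 240, 238, 259, 276, 286, 471, 483, 487, 483, 365, 366, 369, 378, 37
[... 286 characters left out ...]
 508, 508, 504, 508, 505, 502, 497, 499, 501, 500, 503, 508, 516, 518, 517, 495, 381, 229, 222, 238, 238, 228, 225, 224, 221, 222, 221, 221, 216, 212, 211, 207, 203, 202, 206, 210, 202, 170, 169] [474, 471, 470, 473, 472, 470, 472, 471, 471, 472, 471, 472, 471, 470, 468, 471, 467, 465, 464, 464, 494, 533, 535, 530, 529, 527, 526, 526, 526, 529, 527, 525, 522, 521, 519, 515, 511, 508, 509, 509, 509, 509, 511, 507, 507, 507, 509, 511, 509, 505, 504, 504, 507, 510, 514, 505, 468, 418, 419, 421, 419, 418, 418, 417, 433, 455, 453, 453, 455, 455, 454, 454, 455, 453, 456, 454, 454, 456, 456, 454]
rel [ 0.0013 -0.0007  0.3146 -0.0987  0.0872  0.0166] [-0.0811  0.5185  0.3077 -0.0993  0.316   0.1445]
```

Far bolt and pin ends are where seated upright pieces would project, and the middle bolt stands true in its bore. Fetching it.

Call:
shift_gripper --plan '[[[0,0,0.05],[-0.06,0,0],0.5],[[0,0,0.1],[-0.1,0.04,0],0.5],[[0,0,0.15],[-0.11,0.1,0],0.5],[[0,0,0.22],[-0.115,0.16,0],0.5],[[0,0,0.28],[-0.12,0.22,0.01],0.5],[[0,0.08,0.31],[-0.12,0.28,0.04],0.5],[[-0.03,0.25,0.31],[-0.11,0.316,0.08],0.5],[[-0.06,0.42,0.31],[-0.105,0.316,0.12],0.5],[[-0.081,0.5185,0.308],[-0.0993,0.316,0.1445],0.5],[[-0.081,0.5185,0.308],[-0.0993,0.316,0.1445],0.5],[[-0.081,0.5185,0.308],[-0.0993,0.316,0.1445],0.5]]'

```text
clock: 27.5
position: [0.4827, -0.1766, 0.1933]
ee_rot: [0.963, -0.084, 0.257, 0.022]
ft_force: [-0.1, 0.2, 0.8]
grip_width: 0.5
grasp_force: 0.0
```

Run:
```python
from h import *
c=pose();print(rel(c,*rackp(1,.06)),rel(c,*rackp(1,-.038)))
```

```text
[-0.0015  0.0021  0.0007 -0.0015  0.0004  0.0002] [-0.0015  0.0021  0.0007 -0.0013  0.0005  0.0982]
```

Call:
shift_gripper --plan '[[[0,0.002,0],[-0.001,0,0.05],0.5],[[0,0.002,0],[-0.001,0,0.0975],0.5],[[0,0.002,0],[-0.001,0,0.0975],0.5],[[0,0.002,0],[-0.001,0,0.0975],0],[[0,0.002,0],[-0.001,0,0.0975],0],[[0,0.002,0],[-0.001,0,0.0975],0],[[0,0.002,0],[-0.001,0,0.0975],0],[[0,0.002,0],[-0.001,0,0.05],0],[[0,0.002,0],[-0.001,0,0.0],0],[[0,0.002,0],[-0.001,0,-0.03],0],[[0,0.002,0],[-0.001,0,-0.03],0]]' --squeeze 120

```text
clock: 28.88
position: [0.4654, -0.1756, 0.221]
ee_rot: [0.962, -0.084, 0.26, 0.026]
ft_force: [0.6, -1.9, -3.4]
grip_width: 0.279
grasp_force: 121.0
```

Run:
```python
from h import *
im=snap("b5"); g=im[:,279:286].sum(2).mean(1).astype(int); print(list(map(int,g[190:245])),list(map(int,g[274:292])),list(map(int,g[324:346])))
print(list(map(int,im[:,:].sum(2)[300,240:325])))
```

```text
[258, 257, 254, 244, 223, 187, 164, 163, 166, 176, 186, 188, 187, 241, 318, 317, 317, 323, 331, 360, 400, 398, 380, 379, 381, 382, 381, 383, 383, 383, 383, 383, 383, 382, 383, 384, 387, 386, 383, 382, 416, 477, 493, 490, 489, 489, 489, 459, 391, 379, 383, 383, 383, 382, 383] [376, 376, 375, 375, 375, 374, 375, 374, 372, 369, 386, 454, 517, 518, 519, 522, 523, 523] [426, 430, 430, 431, 431, 434, 438, 443, 447, 447, 447, 449, 399, 256, 248, 321, 323, 328, 342, 332, 270, 211]
[97, 99, 102, 98, 90, 86, 86, 77, 93, 113, 109, 95, 143, 296, 422, 441, 434, 455, 487, 490, 475, 443, 445, 448, 449, 452, 451, 468, 510, 523, 521, 521, 518, 518, 516, 520, 516, 516, 515, 517, 520, 519, 521, 522, 524, 526, 526, 529, 527, 525, 523, 521, 521, 523, 522, 521, 519, 517, 515, 513, 513, 511, 509, 511, 511, 513, 514, 522, 527, 445, 207, 93, 112, 117, 102, 71, 67, 77, 77, 86, 88, 88, 86, 85, 87]
```

Run:
```python
from h import *
q,e=fit([(0,.013,"min",285),(0,.013,"max",336.5),(.045,.017,"min",230.6),(.045,.013,"min",237.4)]); print(q,e)
q2,e2=fit([(0,.013,"min",285),(0,.013,"max",336.5),(.045,.017,"min",230.6),(.045,.013,"min",237.4),(.098,.0095,"min",210)]); print(q2,e2)
x0,t,dz=q2; tip=[x0+t*.063,.0008,.063+dz]; print(tip)
c=pose(); Rm=down(np.deg2rad(8),-(t-.005)); ph=base(0,.104)+[-.0007,.0003]; print(ph)
print(rel(c,[.45,-.12,.33],Rm),rel(c,[.44,.2,.32],Rm))
for z in (.2,.14,.08): print(rel(c,goal(tip,[*ph,z],Rm),Rm))
```

```text
[0.0009 0.067  0.0021] [-0.0016  0.0021  0.0235 -0.0242]
[0.0009 0.0698 0.0022] [ 0.1138 -0.0419 -0.0706 -0.1269  0.1272]
[np.float64(0.005309036162620447), 0.0008, np.float64(0.06516494846662212)]
[0.4458 0.2751]
[ 0.0772 -0.5842 -0.3111  0.0347 -0.0511 -0.109 ] [ 0.0772 -0.5842 -0.3111 -0.0267 -0.3644 -0.1345]
[ 0.0772 -0.5842 -0.3111 -0.0615 -0.44   -0.0919]
[ 0.0772 -0.5842 -0.3111 -0.0916 -0.4402 -0.04  ]
[ 0.0772 -0.5842 -0.3111 -0.1217 -0.4405  0.0119]
```

Call:
shift_gripper --plan '[[[0.02,-0.15,-0.08],[0.01,0,-0.03],0],[[0.04,-0.3,-0.16],[0.02,0,-0.06],0],[[0.06,-0.45,-0.24],[0.03,-0.02,-0.1],0],[[0.077,-0.584,-0.311],[0.03,-0.06,-0.109],0],[[0.077,-0.584,-0.311],[0.02,-0.12,-0.115],0],[[0.077,-0.584,-0.311],[0.01,-0.18,-0.12],0],[[0.077,-0.584,-0.311],[-0.005,-0.24,-0.125],0],[[0.077,-0.584,-0.311],[-0.015,-0.3,-0.13],0],[[0.077,-0.584,-0.311],[-0.0267,-0.3644,-0.1345],0],[[0.077,-0.584,-0.311],[-0.045,-0.405,-0.11],0],[[0.077,-0.584,-0.311],[-0.0615,-0.44,-0.092],0],[[0.077,-0.584,-0.311],[-0.0916,-0.4402,-0.04],0],[[0.077,-0.584,-0.311],[-0.0916,-0.4402,-0.04],0],[[0.077,-0.584,-0.311],[-0.0916,-0.4402,-0.04],0]]'

```text
clock: 30.68
position: [0.4453, 0.2763, 0.2074]
ee_rot: [0.997, 0.07, -0.032, -0.001]
ft_force: [-0.1, -0.4, -2.0]
grip_width: 0.275
grasp_force: 120.8
```

Run:
```python
from h import *
c=pose(); im=snap("b6"); g=im.sum(2).astype(int)
Rm=down(np.deg2rad(8),-.065); ph=base(0,.104)+[-.0007,.0003]; tip=[.0053,.0008,.0652]
C=cam("wrist",c); u=proj(C,[*ph,.074]); print(u,(c@np.r_[tip,1])[:3],rel(c,goal(tip,[*ph,.08],Rm),Rm)); i,j=u.round().astype(int)
for r in (j-8,j-4,j,j+4): print(r,i-20,list(map(int,g[r,i-20:i+21])))
print(j-20,list(map(int,g[j-20:j+21,i])))
print(c[:3,:3].T@[0,0,-1])
```

```text
[282.6523 194.7052] [0.4465 0.2761 0.142 ] [-0.0059 -0.0007  0.0004  0.0032  0.0009  0.0619]
187 263 [333, 310, 258, 258, 259, 352, 459, 460, 458, 460, 450, 392, 268, 155, 102, 102, 111, 114, 117, 118, 134, 152, 146, 118, 106, 95, 94, 131, 237, 366, 441, 449, 442, 443, 442, 448, 454, 455, 452, 451, 452]
191 263 [331, 335, 309, 264, 259, 263, 262, 261, 247, 189, 116, 97, 104, 104, 106, 104, 103, 99, 101, 99, 102, 102, 103, 101, 104, 100, 101, 103, 98, 95, 145, 280, 401, 445, 446, 448, 450, 453, 451, 452, 447]
195 263 [329, 331, 333, 334, 335, 340, 320, 277, 231, 166, 126, 105, 94, 95, 97, 99, 100, 97, 95, 98, 101, 99, 101, 100, 99, 98, 103, 106, 107, 124, 142, 208, 329, 415, 448, 447, 449, 449, 450, 445, 444]
199 263 [326, 331, 329, 331, 331, 335, 333, 337, 314, 239, 157, 136, 157, 164, 128, 106, 101, 93, 95, 92, 94, 98, 102, 106, 116, 125, 135, 146, 156, 152, 194, 303, 397, 442, 441, 444, 445, 444, 442, 439, 437]
175 [451, 451, 450, 452, 451, 448, 454, 458, 412, 263, 171, 167, 134, 103, 99, 100, 102, 98, 96, 98, 101, 100, 96, 97, 94, 106, 136, 153, 153, 154, 165, 225, 306, 334, 335, 296, 186, 166, 175, 180, 179]
[0.0642 0.0059 0.9979]
```

The hole centre is at (283,195), matching the prediction (282.7,194.7). Inserting.

Call:
shift_gripper --plan '[[[-0.006,0,0],[0.0016,0.0005,0.03],0],[[-0.006,0,0],[0.0032,0.0009,0.062],0],[[-0.006,0,0],[0.0032,0.0009,0.062],0]]'

```text
clock: 31.1
position: [0.4444, 0.2746, 0.1444]
ee_rot: [0.997, 0.069, -0.032, 0.003]
ft_force: [0.6, -0.3, -1.1]
grip_width: 0.278
grasp_force: 120.8
```

Call:
shift_gripper --plan '[[[0,0,0],[0.0003,0,0.005],0],[[0,0,0],[0.0006,0,0.01],0],[[0,0,0],[0.0006,0,0.01],0]]'

```text
clock: 31.48
position: [0.4441, 0.2757, 0.1344]
ee_rot: [0.997, 0.07, -0.032, 0.003]
ft_force: [-0.2, 0.2, -2.8]
grip_width: 0.28
grasp_force: 120.8
```

Call:
shift_gripper --plan '[[[0,0,0],[0.0003,0,0.005],0],[[0,0,0],[0.0006,0,0.01],0],[[0,0,0],[0.0006,0,0.01],0]]'

```text
clock: 31.85
position: [0.4436, 0.2755, 0.1236]
ee_rot: [0.997, 0.07, -0.032, 0.003]
ft_force: [0.9, -0.1, -0.8]
grip_width: 0.276
grasp_force: 120.8
```

Call:
shift_gripper --plan '[[[0,0,0],[0.0003,0,0.005],0],[[0,0,0],[0.0006,0,0.01],0],[[0,0,0],[0.0006,0,0.01],0]]'

```text
clock: 32.22
position: [0.4436, 0.2754, 0.1136]
ee_rot: [0.997, 0.07, -0.032, 0.003]
ft_force: [-0.2, -0.0, -2.2]
grip_width: 0.275
grasp_force: 120.8
```

Call:
shift_gripper --plan '[[[0,0,0],[0.0003,0,0.005],0],[[0,0,0],[0.0006,0,0.01],0],[[0,0,0],[0.0006,0,0.01],0]]'

```text
clock: 32.6
position: [0.4436, 0.2754, 0.1036]
ee_rot: [0.997, 0.07, -0.032, 0.003]
ft_force: [0.6, -0.4, -1.5]
grip_width: 0.278
grasp_force: 120.8
```

Call:
shift_gripper --plan '[[[0,0,0],[0.0003,0,0.005],0],[[0,0,0],[0.0006,0,0.01],0],[[0,0,0],[0.0006,0,0.01],0]]'

```text
clock: 32.98
position: [0.4435, 0.2754, 0.0935]
ee_rot: [0.997, 0.07, -0.032, 0.003]
ft_force: [0.6, -0.3, -2.8]
grip_width: 0.28
grasp_force: 120.8
```

Call:
shift_gripper --plan '[[[0,0,0],[0.0001,0,0.0015],0],[[0,0,0],[0.0002,0,0.003],0],[[0,0,0],[0.0002,0,0.003],0]]'

```text
clock: 33.35
position: [0.4437, 0.2756, 0.091]
ee_rot: [0.997, 0.07, -0.032, 0.003]
ft_force: [0.3, -0.3, -2.4]
grip_width: 0.275
grasp_force: 120.8
```

Call:
shift_gripper --plan '[[[0,0,0],[0.0001,0,0.001],0],[[0,0,0],[0.0002,0,0.003],0],[[0,0,0],[0.0002,0,0.003],0]]'

```text
clock: 33.72
position: [0.4439, 0.2758, 0.0897]
ee_rot: [0.997, 0.07, -0.032, 0.004]
ft_force: [-4.0, -5.9, 20.0]
grip_width: 0.273
grasp_force: 123.7
```

Contact felt at the expected height. Releasing, backing off and checking all three.

Call:
shift_gripper --plan '[[[0,0,0],[0,0,-0.003],0],[[0,0,0],[0,0,-0.003],0.5],[[0,0,0],[0,0,-0.003],0.5],[[0,0,0],[0,0,-0.06],0.5],[[0,0,0],[0,0,-0.12],0.5],[[0,0.03,0],[0,0,-0.17],0.5],[[0,0.06,0],[0.04,0.05,-0.23],0.5],[[0,0.06,0],[0.04,0.07,-0.24],0.5],[[0,0.06,0],[0.04,0.07,-0.24],0.5],[[0,0.06,0],[0.04,0.07,-0.24],0.5]]'

```text
clock: 34.98
position: [0.5077, 0.2149, 0.3244]
ee_rot: [0.997, 0.071, -0.003, 0.001]
ft_force: [-0.5, 0.1, -0.2]
grip_width: 0.501
grasp_force: 0.0
```

Run:
```python
from h import *
im=snap("p5"); c=pose(); C=cam("wrist",c); print(c[:3,3])
tp=camrig.camera("top"); CT=cam("top")
for nm,I,Cc in (("wrist",im,C),("top",tp,CT)):
  h=I.min(2).astype(np.uint8) # white/grey ends have high min channel
  for n,b,z,r in [("far",(.144,0),.127,.013),("pin",(.144,.104),.127,.013),("near",(0,.104),.127,.013),("bolt",(0,0),.089,.019)]:
    P=np.r_[base(*b)+[-.0007,.0003],z]; u=proj(Cc,P); w=int(1.7*np.linalg.norm(proj(Cc,P+[0,r,0])-u)); i,j=u.round().astype(int)
    if not(w<=i<560-w and w<=j<420-w): print(nm,n,"outside",u); continue
    s=h[j-w:j+w+1,i-w:i+w+1]; _,m=cv2.threshold(s,0,255,cv2.THRESH_OTSU); k,l,st,ce=cv2.connectedComponentsWithStats(m); q=1+st[1:,4].argmax(); cc=ce[q]+[i-w,j-w]
    print(nm,n,"pred",u.round(1),"seen",cc.round(1),"area",st[q,4],"exp",int(np.pi*(w/1.7)**2),"mm",((atz(Cc,cc,z)-P)*1000).round(1)[:2])
```

```text
[0.5074 0.2153 0.3243]
wrist far pred [317.8 109.5] seen [315.1 109.6] area 576 exp 434 mm [-0.5  2.9]
wrist pin pred [221.9 106.2] seen [224.3 106.7] area 633 exp 434 mm [-0.2 -2.7]
wrist near pred [224.8 231.2] seen [223.4 229.7] area 385 exp 352 mm [1.7 1.8]
wrist bolt pred [307.1 223.7] seen [307.4 225.1] area 627 exp 575 mm [-1.9 -0.7]
top far pred [184.4 187.9] seen [185.  188.9] area 185 exp 131 mm [-1.9 -1.2]
top pin pred [129.2 192.9] seen [130.6 193.1] area 197 exp 131 mm [-0.3 -2.7]
top near pred [135.5 269.5] seen [139.2 267.7] area 163 exp 131 mm [ 3.5 -6.8]
top bolt pred [194.3 262.8] seen [195.8 266. ] area 349 exp 278 mm [-6.1 -2.9]
```

All seat heights from the force stops agree with the geometry, and the end faces lie where upright, seated pieces should. Handing in.

Run:
```python
from h import *
print(job.hand_in())
```

```text
the job is handed in; nothing more can be done
None
```

I pushed the drift pin home first, which brought the board into line, then fitted both bolts and handed the job in at about 35 s; force stops and camera checks show all three collars seated, but no verdict came back.

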